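# Load the washer carrier with pots, mouth-down

### The arm

A 7-joint arm with a two-finger parallel gripper is mounted at the origin on the work surface. World frame = base frame: x ahead of the robot, y to its left, z up, the work surface at z = 0. Lengths are in m, angles in rad, forces in N, time in s.
With the tool pointing down it reaches from about 0.4 to 0.85 m from the base axis. Payload 4.5 kg.
Tool frame: the origin (TCP) lies midway between the tips of the shut fingers; the grasp point (between the pads) lies 19 mm behind it; z points along the fingers, y is the direction in which the jaws open and shut (so a half turn about z gives the same grasp; the last joint's range is limited). The gripper opens to 88 mm and grips with 3 to 60 N. Pads are 18 mm wide; open, the fingers measure 123 mm over their backs; the gripper's body (75 mm by 187 mm) begins 45 mm behind the grasp point.
Start: joints at [-1.151, 0.689, -0.195, 1.565, 0.157, 0.902, -0.215], TCP at [0.235, 0.579, 0.239] pointing down, gripper open.
Joint ranges: [-3.01, 3.01], [-0.46, 2.08], [-1.47, 1.51], [0.13, 2.56], [-1, 4.14], [0.04, 2.09], [-2.66, 2.66]. Speed limits (rad/s): [2.57, 2.57, 3.14, 3.14, 3.14, 3.14, 3.14].

### API

Orientations are given as a unit quaternion [x, y, z, w].
In Python, from plant import get_state, snapshot, finish_job, regions_of gives the robot as it stands.
- The arm moves only by the tool send_rows, never from a script. Its argument "series" is a list of rows, each an object of numbers: "grip": the opening, from 0 (shut) to 1 (fully open); "dx", "dy", "dz": the shift along the tool's x, y, z in mm; "turn": the turn about the tool's z in rad. A call has 1 to 20 rows; each row shifts and turns the commanded pose from where the row before left it, along the tool's axes as they then stand; what a row does not reach is not made up. A row lasts 1/10 s, in which the tool goes at most 50 mm and 8.59 degrees, less where a joint would pass 70% of its speed; a pose out of reach is approached as far as the arm can. A call is refused whole if a number of a shift passes 50 or a number of a turn 0.15, either way. A call with a gripper value outside its range is refused whole. The fingers move at their own pace and stop on an object; "force" is the grip in N (left out, the last holds). Time passes only in rows, so rows that do not move let the fingers close. It gives the time, the measured TCP pose, the force and the opening at its end, in the units of the state.
- get_state(): the state, without advancing time (a new reading comes with each control period).
- snapshot(name): name is "scene" or "top"; returns a dict with "img" (384x512x3 uint8, red, green, blue), "depth" (384x512 float32, m along the optical axis (not along the pixel's ray), 0 where there is no reading), "fov_y" (degrees; the focal length in pixels is half the picture's height over the tangent of half this angle, whatever the lens; pixels are square), "cx", "cy" (the principal point, pixels), "R" (3x3) and "t" (3): a world point X has camera coordinates R X + t. Camera axes: x right, y down, z forward; pixel columns grow to the right and rows downward; lengths in m; the calibration is good to about 2 mm. A picture is of the moment at which its call begins.
- finish_job(): hands the job in, once; it reports no verdict.
Trained networks look in a picture, given as the dict that the camera call returned (one of the last four; its "shot" number tells which), for a name from the list of things; names that differ only in an ending like _2 or _b are one class to them, and where a whole thing is asked for, a point or a joint stands for the part that bears it (a point fixed in the world has none). Each returns a list of dicts, best first, with "score" (0 to 1); they miss things now and then, are a little off and sometimes report something else, mostly with a low value. They report only what shows in the picture. A call takes as long as a camera call. They do not tell look-alikes from the thing itself.
- regions_of(picture, target): "pixels" (384x512 bool, what is visible of it) and "extent" ([left, top, right, bottom] in pixels, round what is visible of it).
The state is a dict: "clock": time; "q": joint angles; "qd": joint speeds; "joint_torque": joint torques, N m; "tool_pos": TCP position; "eef_rot": TCP orientation; "contact_force": force on the tool from outside, world axes, zero at the start; "moment": the same for the moment, N m; "opening": opening from 0.0 (shut) to 1.0 (fully open).
Only numpy, scipy, OpenCV 4.12 (cv2) and the standard library are available. Lean on these libraries where they do the work, as an engineer would, in place of code of your own. Each camera call takes 0.05 s, during which the arm holds its last target.

### The job

The keeper bar on the empty washer carrier is held by two T-handled clamps, one of them with a left-hand thread and no mark to show which: feel which way each one gives, loosen both by at least a good quarter turn until they stop or nearly so, then lift the bar off and lay it flat on a free patch of bench beside the carrier. Stand every square steel pot mouth-down in a pocket of its own, fully home. When all are loaded, turn both clamps back until tight, and leave the other things on the bench undisturbed.

Things in the scene. Friction and masses are not known exactly. Their poses are not given: they have to be found in the camera images.
- carrier: Fixed aluminium plate 240 x 240 mm, 14 mm thick, on the bench, turned by up to about 0.2 rad. Origin: centre of its underside; z up. Four square pockets, 62 mm wide and 8 mm deep, square to its x and y, centred 58 mm from its centre in x and in y (116 mm apart). A clamp stands 135 mm from its centre at each y end, on a small lug. The bench between it and the robot, and to the right (-y) of that, starts clear for at least 120 mm in front of the plate.
- bar: Loose flat steel keeper bar 80 x 220 mm, 8 mm thick, 0.3 kg, long axis y. Origin: centre of its underside. On top, centred and along y, stands a black grip rib 14 mm wide (x), 80 mm long (y), from 8 to 34 mm above the origin. At the start it lies on the carrier plate across the pockets, its ends under the two clamp dogs (about 2 mm below them).
- pocket0 (a point): Centre of the floor of one carrier pocket (6 mm above the bench); axes as the carrier's.
- pocket1 (a point): Centre of the floor of one carrier pocket (6 mm above the bench); axes as the carrier's.
- pocket2 (a point): Centre of the floor of one carrier pocket (6 mm above the bench); axes as the carrier's.
- pocket3 (a point): Centre of the floor of one carrier pocket (6 mm above the bench); axes as the carrier's.
- pot1: Square open-topped stainless pot, 56 x 56 mm outside, 64 mm tall, walls and base 4 mm, 0.13 kg. Origin: centre of the outside of its closed base; own z runs from the base to the open mouth, x and y are square to the sides. At the start it lies on one side (origin 28 mm above the bench), z level. May be absent. It ends mouth-down, own z pointing down.
- pot2: Square open-topped stainless pot, 56 x 56 mm outside, 64 mm tall, walls and base 4 mm, 0.13 kg. Origin: centre of the outside of its closed base; own z runs from the base to the open mouth, x and y are square to the sides. At the start it lies on one side (origin 28 mm above the bench), z level. May be absent. It ends mouth-down, own z pointing down.
- pot3: Square open-topped stainless pot, 56 x 56 mm outside, 64 mm tall, walls and base 4 mm, 0.13 kg. Origin: centre of the outside of its closed base; own z runs from the base to the open mouth, x and y are square to the sides. At the start it lies on one side (origin 28 mm above the bench), z level. May be absent. It ends mouth-down, own z pointing down.
- pot4: Square open-topped stainless pot, 56 x 56 mm outside, 64 mm tall, walls and base 4 mm, 0.13 kg. Origin: centre of the outside of its closed base; own z runs from the base to the open mouth, x and y are square to the sides. At the start it lies on one side (origin 28 mm above the bench), z level. May be absent. It ends mouth-down, own z pointing down.
- clamp_a (a joint): Turn of this clamp about its vertical screw, rad: 0 is tight (end stop), grows as it is loosened up to 1.75 (end stop), stays where left (friction 0.12 N m). One of the two clamps has a right-hand thread (loosens anticlockwise seen from above), the other a left-hand thread (loosens clockwise); which is which changes and cannot be seen. It does not rise as it turns.
- clamp_b (a joint): Turn of this clamp about its vertical screw, rad: 0 is tight (end stop), grows as it is loosened up to 1.75 (end stop), stays where left (friction 0.12 N m). One of the two clamps has a right-hand thread (loosens anticlockwise seen from above), the other a left-hand thread (loosens clockwise); which is which changes and cannot be seen. It does not rise as it turns.
- clamp_a_grip (a point): Centre of the black T-handle of this clamp, on its vertical axis, 54 mm above the bench. The handle is 56 mm long along the point's y, 13 mm wide along its x, and spans 42 to 66 mm above the bench; under it a steel dog 68 x 14 x 6 mm along the same y, 24 to 30 mm above the bench, holds the bar's end when tight (y along the carrier's y) and is clear of the bar once turned 1.1 rad.
- clamp_b_grip (a point): Centre of the black T-handle of this clamp, on its vertical axis, 54 mm above the bench. The handle is 56 mm long along the point's y, 13 mm wide along its x, and spans 42 to 66 mm above the bench; under it a steel dog 68 x 14 x 6 mm along the same y, 24 to 30 mm above the bench, holds the bar's end when tight (y along the carrier's y) and is clear of the bar once turned 1.1 rad.
- reagent_bottle: Clear bottle, blue cap, 60 mm across, 125 mm tall. A bystander, to be left alone. Origin: centre of its underside.
- jar: Amber jar, red cap, 64 mm across, 85 mm tall. A bystander, to be left alone. Origin: centre of its underside.
- dish: Flat white closed dish, 62 mm across, 14 mm high. A bystander, to be left alone. Origin: centre of its underside.
- slide_box: Flat cardboard slide mailer 40 x 85 x 14 mm. A bystander, to be left alone. Origin: centre of its underside.
- beaker: White beaker, 68 mm across, 85 mm tall. A bystander, to be left alone. Origin: centre of its underside.
- spatula: Steel spatula 180 mm long, lying flat, tip to +x at yaw 0. A bystander, to be left alone.
- wash_jar: White plastic jar 72 mm across, 110 mm tall. A bystander, to be left alone. Origin: centre of its underside.
Things that resemble listed ones, but are neither listed nor needed, are in the scene too. Leave any green or purple look-alike of the pot3 alone.

How it is judged:
By the outcome, as a careful person would: the job done as asked, in the order asked, and still so for the second after the job is handed in, with the robot touching nothing.
Of pot1, pot2, pot3, pot4 only 2 to 4 are there at a start; the rules pass over those that are not, and their reading is None.
At some moment in a run one of pot1, pot2, pot3, pot4, bar may be knocked a few centimetres aside while the robot is not near it.
It also fails if it takes over 210 s, if anything falls off the work surface, if the arm or the gripper's body presses on something with over 40 N, if the wrist force passes 120 N, or if a joint passes its speed limit or range.

## Working session

There is one attempt and no reset: what is moved stays moved. The work goes in short steps, Python scripts to look and compute and a tool call to move; the robot and the scene stay as the last step left them, time stands still between calls to the robot, and variables do not carry over. Pictures are saved under pics/ and viewed, and the job is handed in when it is done.

Besides the shell and the picture viewer there is one more tool, called after "Request:" as name(argument=value, ...) on one line, values as JSON. send_rows: Moves the arm, as the interface text tells. Its arguments: {"type":"object","properties":{"series":{"type":"array","items":{"type":"object","properties":{"grip":{"type":"number"},"dx":{"type":"number"},"dy":{"type":"number"},"dz":{"type":"number"},"turn":{"type":"number"}}}},"force":{"type":"number"}},"required":["series"]}

```bash
ls -la; mkdir -p pics; cat > h.py <<'E'
import numpy as np, cv2, pickle
from plant import get_state, snapshot, finish_job, regions_of
def snap(name,fn=None):
    s=snapshot(name)
    if fn: cv2.imwrite('pics/'+fn+'.png',cv2.resize(s['img'][:,:,::-1],None,fx=1.5,fy=1.5,interpolation=cv2.INTER_CUBIC))
    return s
def K(s):
    f=s['img'].shape[0]/2/np.tan(np.radians(s['fov_y'])/2); return f
def world(s):
    f=K(s);h,w=s['depth'].shape
    v,u=np.mgrid[0:h,0:w]; d=s['depth']
    P=np.stack([(u-s['cx'])/f*d,(v-s['cy'])/f*d,d],-1)
    return (P-np.array(s['t']))@np.array(s['R'])
def proj(s,X):
    c=np.array(s['R'])@np.array(X)+np.array(s['t']);f=K(s)
    return c[:2]/c[2]*f+[s['cx'],s['cy']]
E
python3 - <<'E'
from h import *
st=get_state(); print({k:np.round(v,3).tolist() for k,v in st.items()})
for n in ['top','scene']:
    s=snap(n,n+'0'); print(n,s['fov_y'],s['cx'],s['cy'],np.round(s['R'],3).tolist(),np.round(s['t'],3))
E
```

```text
total 12
drwxr-xr-x  3 agent agent 4096 Dec  6 12:59 .
drwxr-xr-x 23 root  root  4096 Dec  6 12:59 ..
drwxr-xr-x  2 agent agent 4096 Dec  6 12:59 pics
{'clock': 0.0, 'q': [-1.151, 0.69, -0.195, 1.566, 0.157, 0.902, -0.215], 'qd': [0.001, 0.0, -0.001, -0.0, -0.001, -0.002, -0.0], 'joint_torque': [0.0, -52.757, -1.267, -15.343, -0.053, 0.007, 0.0], 'tool_pos': [0.235, 0.578, 0.238], 'eef_rot': [0.192, 0.981, -0.001, -0.0], 'contact_force': [0.931, 0.498, 0.163], 'moment': [-0.009, 0.042, 0.027], 'opening': 0.999}
top 54.31973991564689 257.0140491781886 190.13958516807227 [[-0.025, -1.0, -0.005], [-0.994, 0.025, -0.108], [0.108, 0.002, -0.994]] [0.054 0.579 1.404]
scene 46.05925854107153 258.3957737575075 190.64645079497373 [[-0.274, 0.962, 0.012], [0.726, 0.216, -0.653], [-0.631, -0.17, -0.757]] [ 0.117 -0.383  1.874]
```

View pics/top0.png

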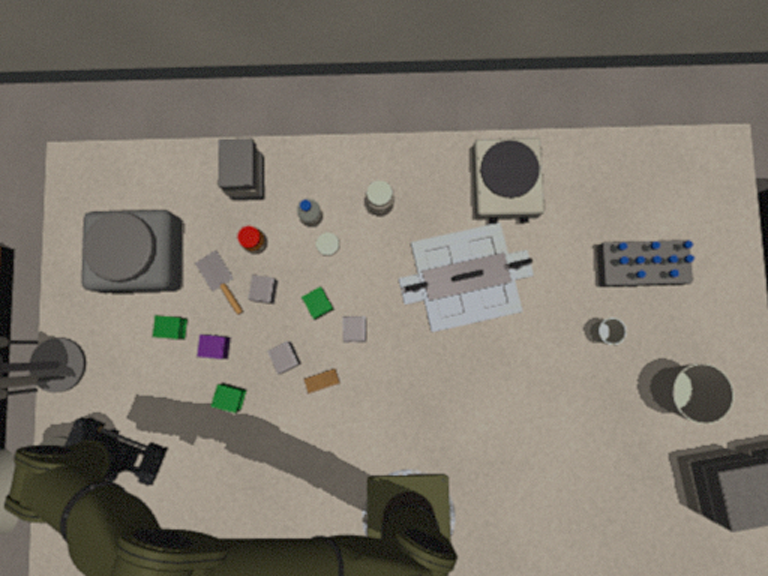

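View pics/scene0.png

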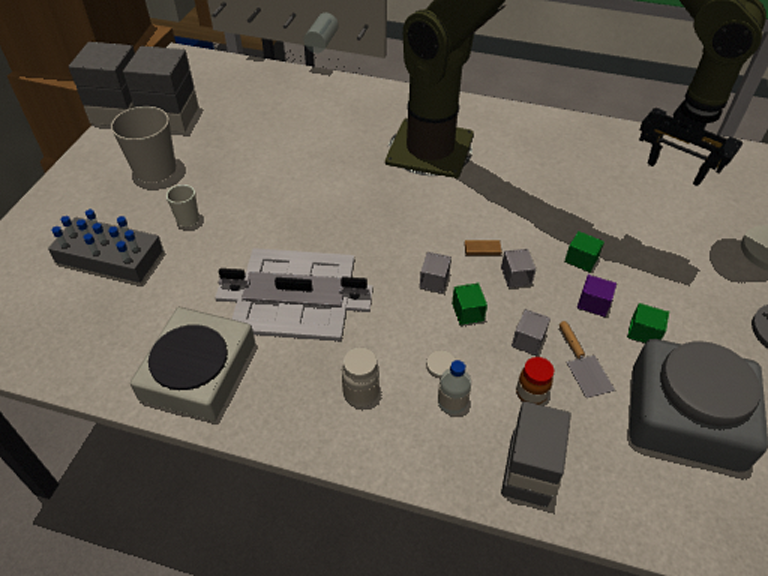

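The top view shows the carrier at (467,278) with the bar and both clamps. Three grey pots lie at (262,289), (355,329) and (284,358), plus green and purple look-alikes. Next I'll measure them.

```bash
python3 - <<'E'
from h import *
s=snap('top'); W=world(s)
pickle.dump(s,open('s0.pkl','wb'))
for t in ['pot1','bar','carrier','clamp_a_grip','clamp_a','spatula','slide_box','dish','jar','reagent_bottle','beaker','wash_jar']:
    for r in regions_of(s,t)[:5]:
        m=r['pixels']; p=W[m]; 
        (c,sz,a)=cv2.minAreaRect((p[:,:2]*1000).astype(np.float32))
        print(t,round(r['score'],2),np.round(r['extent']),'med',np.round(np.median(p,0),3),'rect',np.round(c),np.round(sz),round(a,1),'zmax',np.round(np.percentile(p[:,2],95),3),'rgb',np.round(s['img'][m].mean(0)))
im=s['img'][:,:,::-1]
def crop(n,x0,y0,x1,y1,k): cv2.imwrite('pics/%s.png'%n,cv2.resize(im[y0:y1,x0:x1],None,fx=k,fy=k,interpolation=cv2.INTER_CUBIC))
crop('potc',100,120,270,280,4.5); crop('carc',255,140,365,230,7)
E
```

```text
pot1 0.89 [181. 226. 197. 252.] med [0.404 0.297 0.055] rect [406. 299.] [69. 56.] 24.2 zmax 0.059 rgb [131. 124. 122.]
pot1 0.84 [168. 187. 189. 204.] med [0.578 0.349 0.055] rect [578. 352.] [56. 61.] 79.4 zmax 0.06 rgb [126. 119. 118.]
pot1 0.69 [227. 207. 244. 230.] med [0.471 0.117 0.055] rect [473. 118.] [59. 70.] 88.4 zmax 0.06 rgb [145. 137. 134.]
pot1 0.69 [133. 224. 154. 241.] med [0.435 0.472 0.054] rect [435. 479.] [71. 55.] 83.0 zmax 0.06 rgb [ 94.  50. 108.]
pot1 0.67 [139. 257. 163. 278.] med [0.309 0.434 0.054] rect [304. 448.] [82. 68.] 74.7 zmax 0.06 rgb [ 41. 111.  54.]
bar 0.56 [284. 170. 339. 200.] med [ 0.598 -0.172  0.022] rect [ 565. -103.] [126. 376.] 26.6 zmax 0.046 rgb [135. 128. 126.]
bar 0.43 [263. 151. 354. 220.] med [ 0.593 -0.168  0.012] rect [ 591. -136.] [245. 412.] 13.2 zmax 0.018 rgb [167. 171. 172.]
carrier 0.81 [268. 150. 353. 219.] med [ 0.593 -0.166  0.012] rect [ 593. -136.] [250. 412.] 13.0 zmax 0.018 rgb [166. 170. 171.]
clamp_a_grip 0.29 [268. 150. 357. 222.] med [ 0.593 -0.17   0.012] rect [ 592. -137.] [250. 413.] 12.9 zmax 0.019 rgb [166
[... 682 characters left out ...]
82] rect [700. 372.] [54. 55.] 0.5 zmax 0.088 rgb [131.  36.  25.]
reagent_bottle 0.5 [198. 131. 216. 153.] med [0.76  0.224 0.087] rect [768. 229.] [56. 54.] 53.8 zmax 0.125 rgb [88. 94. 98.]
reagent_bottle 0.27 [210. 157. 223. 170.] med [0.693 0.19  0.013] rect [692. 191.] [57. 53.] 42.3 zmax 0.019 rgb [166. 170. 154.]
beaker 0.7 [395. 213. 419. 230.] med [ 0.448 -0.525  0.051] rect [ 452. -253.] [579.  62.] 89.3 zmax 0.086 rgb [104. 103.  97.]
wash_jar 0.95 [243. 122. 264. 147.] med [0.788 0.049 0.107] rect [626.  52.] [ 65. 402.] 89.7 zmax 0.114 rgb [137. 137. 123.]
wash_jar 0.68 [165. 187. 189. 202.] med [0.575 0.348 0.054] rect [578. 360.] [72. 64.] 80.7 zmax 0.059 rgb [124. 117. 115.]
```

```bash
python3 - <<'E'
from h import *
s=snap('scene');im=s['img'][:,:,::-1]
cv2.imwrite('pics/scpot.png',cv2.resize(im[150:290,270:470],None,fx=4,fy=4,interpolation=cv2.INTER_CUBIC))
W=world(s)
for r in regions_of(s,'pot1')[:8]:
        m=r['pixels']; p=W[m]; print(round(r['score'],2),np.round(r['extent']),np.round(np.median(p,0),3),np.round(s['img'][m].mean(0)))
E
```

```text
0.92 [385. 182. 411. 211.] [0.459 0.479 0.053] [53. 18. 67.]
0.86 [379. 153. 403. 183.] [0.327 0.44  0.049] [15. 64. 22.]
0.84 [335. 166. 356. 191.] [0.413 0.303 0.05 ] [78. 72. 71.]
0.73 [421. 203. 444. 226.] [0.505 0.587 0.053] [14. 70. 23.]
0.7 [342. 210. 367. 239.] [0.587 0.355 0.054] [87. 81. 79.]
0.61 [279. 168. 302. 196.] [0.479 0.126 0.051] [85. 79. 77.]
0.56 [302. 191. 321. 216.] [0.548 0.217 0.053] [11. 67. 20.]
```

View pics/potc.png

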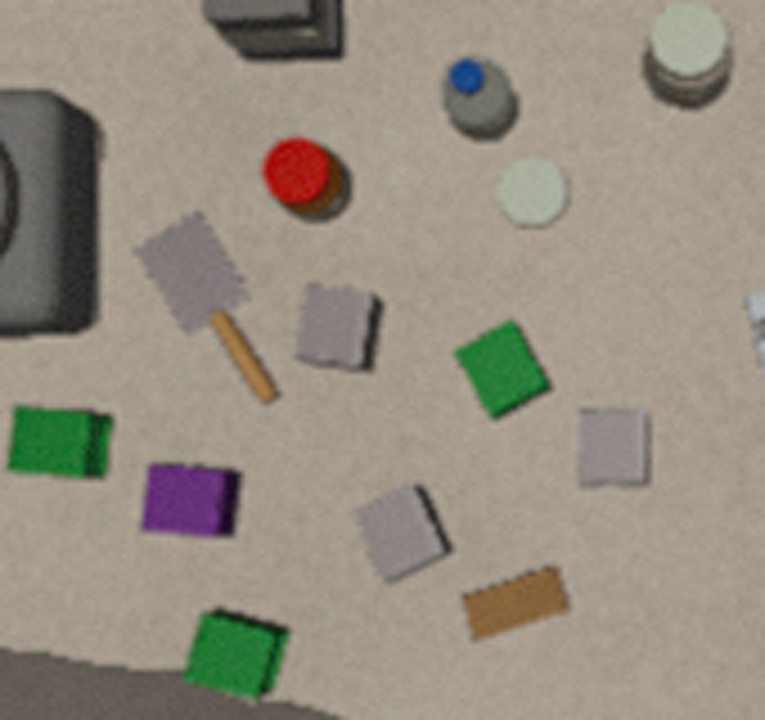

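View pics/carc.png

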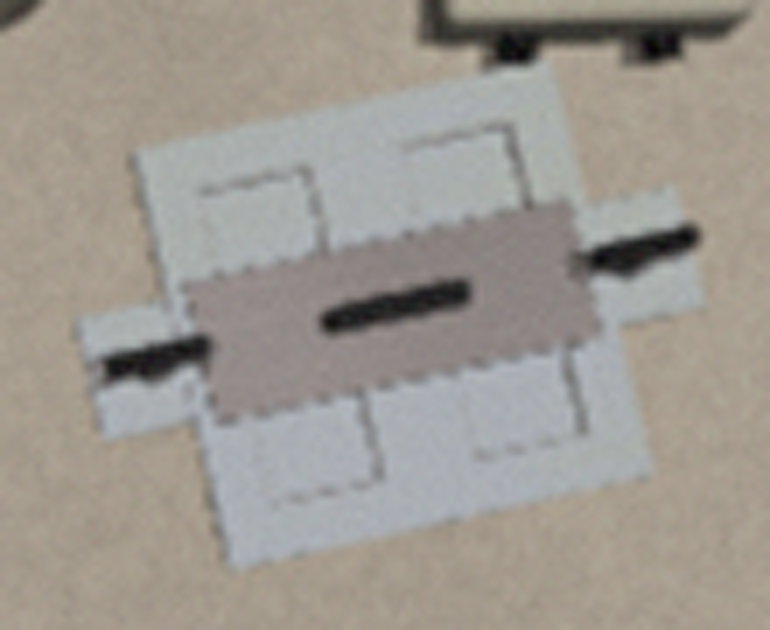

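View pics/scpot.png

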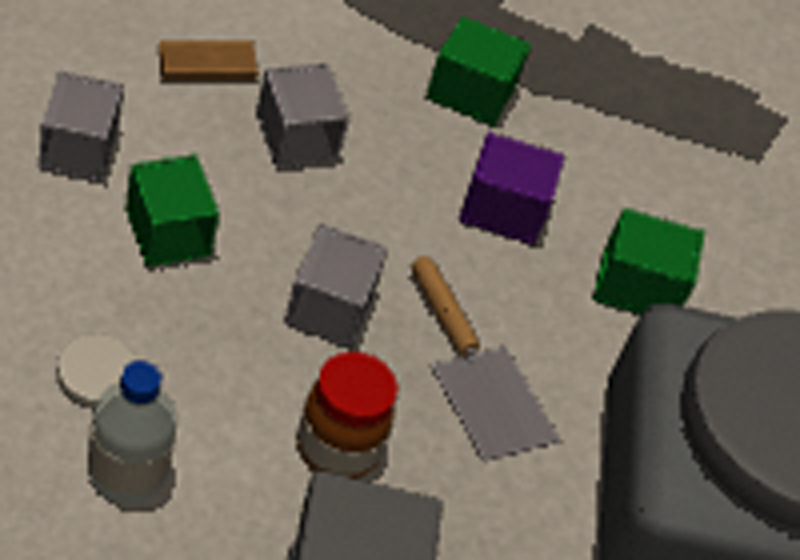

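```bash
python3 - <<'E'
from h import *
s=pickle.load(open('s0.pkl','rb')); W=world(s)
sc=snap('scene');Ws=world(sc)
for c in [(0.406,0.299),(0.578,0.351),(0.471,0.118)]:
  for nm,S,Q in (('top',s,W),('scene',sc,Ws)):
    m=(np.hypot(Q[...,0]-c[0],Q[...,1]-c[1])<0.055)&(Q[...,2]>0.047)&(Q[...,2]<0.065)
    p=Q[m]; r=cv2.minAreaRect((p[:,:2]*1000).astype(np.float32))
    print(nm,m.sum(),np.round(r[0]),np.round(r[1]),round(r[2],1), 'mean',np.round(p.mean(0)*1000))
  for k,S in (('t',s),('s',sc)):
    u,v=proj(S,[c[0],c[1],0.03]).astype(int); n='p%s%d'%(k,int(c[0]*1000))
    a=S['img'][v-22:v+22,u-22:u+22,::-1].astype(float); d=S['depth'][v-22:v+22,u-22:u+22]
    zz=(W if k=='t' else Ws)[v-22:v+22,u-22:u+22,2]
    zz=np.clip(zz/0.06*255,0,255).astype(np.uint8)
    o=np.hstack([np.clip(a*1.6,0,255).astype(np.uint8),cv2.cvtColor(zz,cv2.COLOR_GRAY2BGR)])
    cv2.imwrite('pics/%s.png'%n,cv2.resize(o,None,fx=5,fy=5,interpolation=cv2.INTER_NEAREST))
a=[cv2.imread('pics/p%s%d.png'%(k,c)) for c in (406,578,471) for k in 'ts']
o=np.vstack([np.hstack(a[0:2]),np.hstack(a[2:4]),np.hstack(a[4:6])]); cv2.imwrite('pics/pots.png',cv2.resize(o,(780,585)))
E
```

```text
top 263 [403. 299.] [62. 57.] 24.3 mean [403. 298.  55.]
scene 252 [407. 302.] [69. 59.] 22.9 mean [407. 301.  55.]
top 259 [577. 352.] [57. 64.] 80.0 mean [577. 352.  55.]
scene 313 [580. 356.] [56. 70.] 79.8 mean [581. 356.  55.]
top 260 [470. 121.] [53. 64.] 89.2 mean [470. 121.  55.]
scene 253 [472. 124.] [56. 70.] 90.0 mean [473. 124.  55.]
```

View pics/pots.png

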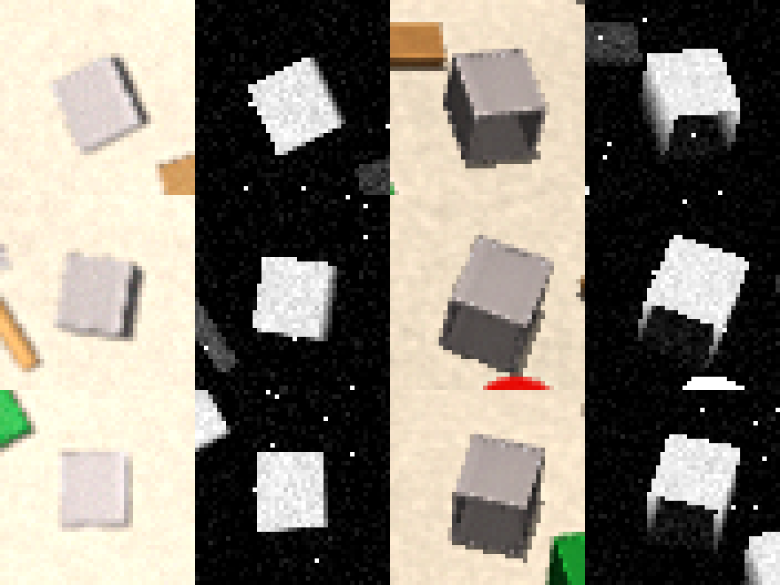

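```bash
cat >> h.py <<'E'
from scipy.optimize import least_squares, minimize
def carrier(s,W,verbose=True):
    img=s['img'].astype(int); br=img.sum(-1)
    reg=(np.hypot(W[...,0]-0.6,W[...,1]+0.168)<0.22)&(s['depth']>0)
    cl=[]
    for sgn in (1,-1):
        m=reg&(W[...,2]>0.058)&(W[...,2]<0.075)&(br<200)&(np.hypot(W[...,0]-(0.595-sgn*0.03),W[...,1]-(-0.168+sgn*0.135))<0.05)
        p=W[m]; r=cv2.minAreaRect((p[:,:2]*1000).astype(np.float32)); c=np.array([(p[:,0].min()+p[:,0].max())/2,(p[:,1].min()+p[:,1].max())/2]); cl.append(np.array(r[0])/1000)
        if verbose: print('clamp',sgn,m.sum(),np.round(r[0],1),np.round(r[1]),round(r[2],1),np.round(c*1000),p[:,2].mean().round(3))
    d=cl[0]-cl[1]; yaw=np.arctan2(-d[0],d[1]); c=(cl[0]+cl[1])/2
    if verbose: print('from clamps centre',np.round(c*1000,1),'yaw',round(yaw,4),'sep',np.linalg.norm(d).round(4))
    # plate outline: maximise z in (0.007,0.0175)|bar agreement
    m=reg&(W[...,2]>0.0075)&(W[...,2]<0.05); q=W[m][:,:2]
    n=reg&(W[...,2]<0.006); g=W[n][:,:2]
    def cost(p):
        R=np.array([[np.cos(p[2]),-np.sin(p[2])],[np.sin(p[2]),np.cos(p[2])]])
        def ins(a):
            b=(a-p[:2])@R; e=np.max(np.abs(b),1)-0.120
            lug=(np.abs(b[:,0])<0.04)&(np.abs(b[:,1])>0.11); pk=(np.abs(np.abs(b)-0.058)<0.036).all(1)
            return 1/(1+np.exp(e/0.0015)),~(lug|pk)
        a,k=ins(q); b,l=ins(g); return ((1-a)*k).sum()+(b*l).sum()
    best=minimize(cost,[c[0],c[1],yaw],method='Nelder-Mead',options=dict(initial_simplex=[[c[0],c[1],yaw],[c[0]+.008,c[1],yaw],[c[0],c[1]+.008,yaw],[c[0],c[1],yaw+.05]]))
    if verbose: print('from plate',np.round(best.x[:2]*1000,1),round(best.x[2],4),best.fun)
    return best.x
E
python3 - <<'E'
from h import *
s=pickle.load(open('s0.pkl','rb')); W=world(s); carrier(s,W)
m=(np.hypot(W[...,0]-0.595,W[...,1]+0.168)<0.06)&(W[...,2]>0.04)&(W[...,2]<0.055);r=cv2.minAreaRect((W[m][:,:2]*1000).astype(np.float32));print('rib',r)
s=snap('scene'); W=world(s); carrier(s,W)
m=(np.hypot(W[...,0]-0.595,W[...,1]+0.168)<0.06)&(W[...,2]>0.04)&(W[...,2]<0.055);r=cv2.minAreaRect((W[m][:,:2]*1000).astype(np.float32));print('rib',r)
E
```

```text
clamp 1 42 [572.7 -37.3] [12. 51.] 11.2 [573. -37.] 0.065
clamp -1 40 [ 624.8 -300. ] [12. 48.] 12.1 [ 624. -300.] 0.065
from clamps centre [ 598.8 -168.6] yaw 0.1959 sep 0.2678
from plate [ 600.3 -171.3] 0.1982 272.38485311670485
rib ((599.1094360351562, -170.52911376953125), (14.12106704711914, 79.26589965820312), 11.303698539733887)
clamp 1 65 [575.1 -33.6] [16. 53.] 14.0 [576. -33.] 0.064
clamp -1 64 [ 627.5 -298.6] [18. 54.] 12.9 [ 628. -299.] 0.064
from clamps centre [ 601.3 -166.1] yaw 0.1951 sep 0.2701
from plate [ 597.8 -168.4] 0.1935 418.97893114367236
rib ((601.4173583984375, -167.04466247558594), (18.624197006225586, 80.06092834472656), 8.330045700073242)
```

```bash
cat >> h.py <<'E'
def th(st=None):
    st=st or get_state(); x,y,z,w=st['eef_rot']; return np.arctan2(2*(x*y+z*w),1-2*(y*y+z*z))
def to(x,y,z,yaw=None):
    """mm target; yaw=direction of jaw axis (mod pi). prints tool shift & turn"""
    st=get_state(); t=th(st); p=np.array(st['tool_pos'])*1000; w=np.array([x,y,z])-p
    dx=w[0]*np.cos(t)+w[1]*np.sin(t); dy=w[0]*np.sin(t)-w[1]*np.cos(t)
    o='pos %s jaw %.3f q7 %.2f t %.1f op %.3f | dx %.1f dy %.1f dz %.1f'%(np.round(p,1),t-np.pi/2,st['q'][6],st['clock'],st['opening'],dx,dy,-w[2])
    if yaw is not None:
        e=(yaw-(t-np.pi/2)+np.pi/2)%np.pi-np.pi/2; o+=' turn %.3f'%(-e)
    print(o)
E
python3 -c "
from h import *
to(573,-36,150,0.196)"
```

```text
pos [235.2 579.1 238.7] jaw 1.185 q7 -0.22 t 0.9 op 1.000 | dx -544.4 dy -442.8 dz 88.7 turn 0.989
```

Request:
send_rows(series=[{"dx": -27, "dy": -22, "turn": 0.05, "grip": 0.5}, {"dx": -28, "dy": -20.6, "turn": 0.05}, {"dx": -29, "dy": -19, "turn": 0.05}, {"dx": -30, "dy": -18, "turn": 0.05}, {"dx": -31, "dy": -17, "turn": 0.05}, {"dx": -31.5, "dy": -15.5, "turn": 0.05}, {"dx": -32, "dy": -14, "turn": 0.05}, {"dx": -33, "dy": -13, "turn": 0.05}, {"dx": -34, "dy": -11, "turn": 0.05}, {"dx": -34.5, "dy": -10, "turn": 0.05}, {"dx": -35, "dy": -8, "turn": 0.05}, {"dx": -35, "dy": -6, "turn": 0.05}, {"dx": -35.5, "dy": -4, "turn": 0.05}, {"dx": -36, "dy": -2.5, "turn": 0.05}, {"dx": -36, "dy": -1, "turn": 0.05}, {"dx": -36, "dy": 1, "turn": 0.05}, {"dx": -36, "dy": 3, "turn": 0.05}, {"turn": 0.05}, {"turn": 0.05}, {"turn": 0.04}])

```text
schema error: expected keys grip, dx, dy, dz, turn
```

```bash
python3 -c "
from h import *
to(573,-36,150,0.196);print(get_state()['q'])"
```

```text
pos [235.2 579.1 238.7] jaw 1.185 q7 -0.22 t 0.9 op 1.000 | dx -544.4 dy -442.8 dz 88.7 turn 0.989
[-1.15122195  0.68910805 -0.19458491  1.56532274  0.1572946   0.90248553
 -0.2150946 ]
```

Request:
send_rows(series=[{"dx": -30, "dy": -24.6, "dz": 0, "turn": 0, "grip": 0.5}, {"dx": -30, "dy": -24.6, "dz": 0, "turn": 0, "grip": 0.5}, {"dx": -30, "dy": -24.6, "dz": 0, "turn": 0, "grip": 0.5}, {"dx": -30, "dy": -24.6, "dz": 0, "turn": 0, "grip": 0.5}, {"dx": -30, "dy": -24.6, "dz": 0, "turn": 0, "grip": 0.5}, {"dx": -30, "dy": -24.6, "dz": 0, "turn": 0, "grip": 0.5}, {"dx": -30, "dy": -24.6, "dz": 0, "turn": 0, "grip": 0.5}, {"dx": -30, "dy": -24.6, "dz": 0, "turn": 0, "grip": 0.5}, {"dx": -30, "dy": -24.6, "dz": 0, "turn": 0, "grip": 0.5}, {"dx": -30, "dy": -24.6, "dz": 0, "turn": 0, "grip": 0.5}, {"dx": -30, "dy": -24.6, "dz": 0, "turn": 0, "grip": 0.5}, {"dx": -30, "dy": -24.6, "dz": 0, "turn": 0, "grip": 0.5}, {"dx": -30, "dy": -24.6, "dz": 0, "turn": 0, "grip": 0.5}, {"dx": -30, "dy": -24.6, "dz": 0, "turn": 0, "grip": 0.5}, {"dx": -30, "dy": -24.6, "dz": 0, "turn": 0, "grip": 0.5}, {"dx": -30, "dy": -24.6, "dz": 0, "turn": 0, "grip": 0.5}, {"dx": -30, "dy": -24.6, "dz": 0, "turn": 0, "grip": 0.5}, {"dx": -30, "dy": -24.6, "dz": 0, "turn": 0, "grip": 0.5}])

```text
clock: 2.75
tool_pos: [0.5696, -0.0359, 0.2389]
eef_rot: [0.192, 0.981, 0.0, 0.0]
contact_force: [0.4, -0.0, -0.4]
opening: 0.503
```

Request:
send_rows(series=[{"dx": 0, "dy": 0, "dz": 0, "turn": 0.12, "grip": 0.5}, {"dx": 0, "dy": 0, "dz": 0, "turn": 0.12, "grip": 0.5}, {"dx": 0, "dy": 0, "dz": 0, "turn": 0.12, "grip": 0.5}, {"dx": 0, "dy": 0, "dz": 0, "turn": 0.12, "grip": 0.5}, {"dx": 0, "dy": 0, "dz": 0, "turn": 0.12, "grip": 0.5}, {"dx": 0, "dy": 0, "dz": 0, "turn": 0.12, "grip": 0.5}, {"dx": 0, "dy": 0, "dz": 0, "turn": 0.12, "grip": 0.5}, {"dx": 0, "dy": 0, "dz": 0, "turn": 0.12, "grip": 0.5}, {"dx": 0, "dy": 0, "dz": 0, "turn": 0, "grip": 0.5}])

```text
clock: 3.65
tool_pos: [0.569, -0.0342, 0.2388]
eef_rot: [0.623, 0.782, -0.0, 0.0]
contact_force: [-0.0, 0.2, 0.1]
opening: 0.5
```

```bash
python3 -c "
from h import *
to(573,-36,100,0.196);print(get_state()['q'])"
```

```text
pos [569.  -34.2 238.8] jaw 0.225 q7 0.21 t 3.6 op 0.500 | dx -2.7 dy 3.5 dz 138.8 turn 0.029
[-0.02715084  0.61207516  0.01014505  1.74220177 -0.00781661  0.78714197
  0.21159405]
```

Request:
send_rows(series=[{"dx": -2.7, "dy": 3.5, "dz": 30, "turn": 0.029, "grip": 0.5}, {"dx": 0, "dy": 0, "dz": 40, "turn": 0, "grip": 0.5}, {"dx": 0, "dy": 0, "dz": 40, "turn": 0, "grip": 0.5}, {"dx": 0, "dy": 0, "dz": 40, "turn": 0, "grip": 0.5}, {"dx": 0, "dy": 0, "dz": 25, "turn": 0, "grip": 0.5}, {"dx": 0, "dy": 0, "dz": 15, "turn": 0, "grip": 0.5}, {"dx": 0, "dy": 0, "dz": 12, "turn": 0, "grip": 0.5}, {"dx": 0, "dy": 0, "dz": 0, "turn": 0, "grip": 0.1}, {"dx": 0, "dy": 0, "dz": 0, "turn": 0, "grip": 0.1}, {"dx": 0, "dy": 0, "dz": 0, "turn": 0, "grip": 0.1}, {"dx": 0, "dy": 0, "dz": 0, "turn": 0, "grip": 0.1}], force=20)

```text
clock: 4.75
tool_pos: [0.5747, -0.036, 0.0379]
eef_rot: [0.634, 0.773, 0.001, 0.002]
contact_force: [-1.0, -1.5, 1.0]
opening: 0.164
```

```bash
python3 -c "
from h import *
to(573,-36,37,0.196);s=get_state();print(s['contact_force'],s['moment'])"
```

```text
pos [574.7 -36.   37.9] jaw 0.196 q7 0.19 t 4.8 op 0.164 | dx 0.4 dy -1.7 dz 0.9 turn 0.000
[-0.96999305 -1.51196584  0.99026594] [-0.27726622  0.26871579 -0.05672611]
```

Request:
send_rows(series=[{"dx": 0, "dy": 0, "dz": 0, "turn": 0, "grip": 0}, {"dx": 0, "dy": 0, "dz": 0, "turn": 0, "grip": 0}, {"dx": 0, "dy": 0, "dz": 0, "turn": 0.06, "grip": 0}, {"dx": 0, "dy": 0, "dz": 0, "turn": 0.06, "grip": 0}, {"dx": 0, "dy": 0, "dz": 0, "turn": 0, "grip": 0}])

```text
clock: 5.25
tool_pos: [0.5745, -0.0357, 0.0378]
eef_rot: [0.68, 0.733, 0.001, 0.001]
contact_force: [2.2, 0.4, 7.2]
opening: 0.17
```

```bash
python3 -c "
from h import *
to(573,-36,37,0.196);s=get_state();print(s['contact_force'],s['moment'])"
```

```text
pos [574.5 -35.7  37.8] jaw 0.076 q7 0.12 t 5.2 op 0.170 | dx -0.2 dy -1.5 dz 0.8 turn -0.120
[2.19610533 0.4327288  7.24286513] [ 0.16397529 -0.37335901  0.11062158]
```

Request:
send_rows(series=[{"dx": 0, "dy": 0, "dz": 0, "turn": 0.08, "grip": 0}, {"dx": 0, "dy": 0, "dz": 0, "turn": 0.08, "grip": 0}, {"dx": 0, "dy": 0, "dz": 0, "turn": 0, "grip": 0}])

```text
clock: 5.55
tool_pos: [0.5744, -0.0349, 0.0378]
eef_rot: [0.735, 0.678, 0.001, 0.001]
contact_force: [1.9, 2.0, 6.7]
opening: 0.189
```

```bash
python3 -c "
from h import *
to(573,-36,37,0.196);s=get_state();print(s['contact_force'],s['moment'])"
```

```text
pos [574.4 -34.9  37.8] jaw -0.082 q7 0.03 t 5.5 op 0.189 | dx -1.2 dy -1.3 dz 0.8 turn -0.278
[1.93301584 2.02247897 6.72935791] [ 0.37548964 -0.31931517  0.6846399 ]
```

Request:
send_rows(series=[{"dx": 0, "dy": 0, "dz": 0, "turn": -0.14, "grip": 0}, {"dx": 0, "dy": 0, "dz": 0, "turn": -0.14, "grip": 0}, {"dx": 0, "dy": 0, "dz": 0, "turn": -0.12, "grip": 0}, {"dx": 0, "dy": 0, "dz": 0, "turn": -0.12, "grip": 0}, {"dx": 0, "dy": 0, "dz": 0, "turn": -0.12, "grip": 0}, {"dx": 0, "dy": 0, "dz": 0, "turn": 0, "grip": 0}], force=30)

```text
clock: 6.15
tool_pos: [0.5749, -0.0352, 0.0377]
eef_rot: [0.485, 0.874, 0.002, 0.001]
contact_force: [3.4, 2.2, 6.1]
opening: 0.164
```

```bash
python3 -c "
from h import *
to(573,-36,37,0.196);s=get_state();print(s['contact_force'],s['moment'])"
```

```text
pos [574.9 -35.2  37.7] jaw 0.557 q7 0.40 t 6.2 op 0.164 | dx 0.3 dy -2.0 dz 0.7 turn 0.361
[3.40663687 2.21768107 6.08484898] [ 0.360781   -0.56704067  0.09784729]
```

Request:
send_rows(series=[{"dx": 0, "dy": 0, "dz": 0, "turn": -0.13, "grip": 0}, {"dx": 0, "dy": 0, "dz": 0, "turn": -0.13, "grip": 0}, {"dx": 0, "dy": 0, "dz": 0, "turn": -0.13, "grip": 0}, {"dx": 0, "dy": 0, "dz": 0, "turn": -0.13, "grip": 0}, {"dx": 0, "dy": 0, "dz": 0, "turn": -0.13, "grip": 0}, {"dx": 0, "dy": 0, "dz": 0, "turn": -0.13, "grip": 0}, {"dx": 0, "dy": 0, "dz": 0, "turn": -0.13, "grip": 0}, {"dx": 0, "dy": 0, "dz": 0, "turn": -0.13, "grip": 0}, {"dx": 0, "dy": 0, "dz": 0, "turn": -0.13, "grip": 0}, {"dx": 0, "dy": 0, "dz": 0, "turn": -0.13, "grip": 0}, {"dx": 0, "dy": 0, "dz": 0, "turn": -0.08, "grip": 0}, {"dx": 0, "dy": 0, "dz": 0, "turn": 0, "grip": 0}])

```text
clock: 7.35
tool_pos: [0.5745, -0.0345, 0.0376]
eef_rot: [-0.181, 0.983, 0.001, 0.002]
contact_force: [3.0, 3.1, 6.1]
opening: 0.164
```

```bash
python3 -c "
from h import *
to(573,-36,37,0.196);s=get_state();print(s['contact_force'],s['moment'])"
```

```text
pos [574.5 -34.5  37.6] jaw -4.348 q7 1.27 t 7.3 op 0.164 | dx 2.0 dy -0.9 dz 0.6 turn -1.402
[2.99470529 3.06799065 6.08317711] [ 0.63892634 -0.55167879 -0.30403941]
```

Request:
send_rows(series=[{"dx": 0, "dy": 0, "dz": 0, "turn": 0, "grip": 0.5}, {"dx": 0, "dy": 0, "dz": 0, "turn": 0, "grip": 0.5}, {"dx": 0, "dy": 0, "dz": 0, "turn": 0, "grip": 0.5}, {"dx": 0, "dy": 0, "dz": -30, "turn": 0, "grip": 0.5}, {"dx": 0, "dy": 0, "dz": -40, "turn": 0, "grip": 0.5}, {"dx": 0, "dy": 0, "dz": -10, "turn": 0, "grip": 0.5}])

```text
clock: 7.95
tool_pos: [0.5742, -0.0362, 0.1196]
eef_rot: [-0.181, 0.983, -0.0, 0.002]
contact_force: [0.3, -0.3, -0.8]
opening: 0.496
```

```bash
python3 -c "
from h import *
to(626.5,-300,90,0.196)"
```

```text
pos [574.2 -36.2 119.6] jaw -4.348 q7 1.36 t 8.0 op 0.496 | dx 45.1 dy -265.1 dz 29.6 turn -1.402
```

Turn must be +1.74 here (unwinding), with the tool moving sideways first.

Request:
send_rows(series=[{"dx": 6.5, "dy": -38, "dz": 0, "turn": 0, "grip": 0.5}, {"dx": 6.5, "dy": -38, "dz": 0, "turn": 0, "grip": 0.5}, {"dx": 6.5, "dy": -38, "dz": 0, "turn": 0, "grip": 0.5}, {"dx": 6.5, "dy": -38, "dz": 0, "turn": 0, "grip": 0.5}, {"dx": 6.5, "dy": -38, "dz": 0, "turn": 0, "grip": 0.5}, {"dx": 6.5, "dy": -38, "dz": 0, "turn": 0, "grip": 0.5}, {"dx": 6, "dy": -37, "dz": 0, "turn": 0, "grip": 0.5}, {"dx": 0, "dy": 0, "dz": 0, "turn": 0.14, "grip": 0.5}, {"dx": 0, "dy": 0, "dz": 0, "turn": 0.14, "grip": 0.5}, {"dx": 0, "dy": 0, "dz": 0, "turn": 0.14, "grip": 0.5}, {"dx": 0, "dy": 0, "dz": 0, "turn": 0.14, "grip": 0.5}, {"dx": 0, "dy": 0, "dz": 0, "turn": 0.14, "grip": 0.5}, {"dx": 0, "dy": 0, "dz": 0, "turn": 0.14, "grip": 0.5}, {"dx": 0, "dy": 0, "dz": 0, "turn": 0.14, "grip": 0.5}, {"dx": 0, "dy": 0, "dz": 0, "turn": 0.14, "grip": 0.5}, {"dx": 0, "dy": 0, "dz": 0, "turn": 0.14, "grip": 0.5}, {"dx": 0, "dy": 0, "dz": 0, "turn": 0.14, "grip": 0.5}, {"dx": 0, "dy": 0, "dz": 0, "turn": 0.14, "grip": 0.5}, {"dx": 0, "dy": 0, "dz": 0, "turn": 0.14, "grip": 0.5}, {"dx": 0, "dy": 0, "dz": 0, "turn": 0, "grip": 0.5}])

```text
clock: 9.95
tool_pos: [0.6246, -0.2996, 0.1157]
eef_rot: [0.611, 0.791, -0.001, -0.001]
contact_force: [0.1, 1.5, -0.5]
opening: 0.5
```

```bash
python3 -c "
from h import *
to(626.5,-300,37,0.196)"
```

```text
pos [ 624.6 -299.6  115.7] jaw 0.255 q7 0.53 t 9.9 op 0.500 | dx -0.9 dy 1.7 dz 78.7 turn 0.059
```

Request:
send_rows(series=[{"dx": -0.9, "dy": 1.7, "dz": 20, "turn": 0.059, "grip": 0.5}, {"dx": 0, "dy": 0, "dz": 25, "turn": 0, "grip": 0.5}, {"dx": 0, "dy": 0, "dz": 20, "turn": 0, "grip": 0.5}, {"dx": 0, "dy": 0, "dz": 13, "turn": 0, "grip": 0.5}, {"dx": 0, "dy": 0, "dz": 0, "turn": 0, "grip": 0}, {"dx": 0, "dy": 0, "dz": 0, "turn": 0, "grip": 0}, {"dx": 0, "dy": 0, "dz": 0, "turn": 0, "grip": 0}, {"dx": 0, "dy": 0, "dz": 0, "turn": 0, "grip": 0}, {"dx": 0, "dy": 0, "dz": 0, "turn": 0.1, "grip": 0}, {"dx": 0, "dy": 0, "dz": 0, "turn": 0.1, "grip": 0}, {"dx": 0, "dy": 0, "dz": 0, "turn": 0, "grip": 0}], force=25)

```text
clock: 11.05
tool_pos: [0.6268, -0.3009, 0.0398]
eef_rot: [0.708, 0.706, -0.001, 0.0]
contact_force: [-2.9, -0.3, 5.2]
opening: 0.16
```

```bash
python3 -c "
from h import *
to(626.5,-300,37,0.196);s=get_state();print(s['contact_force'],s['moment'])"
```

```text
pos [ 626.8 -300.9   39.8] jaw -0.003 q7 0.33 t 11.1 op 0.160 | dx 0.9 dy -0.3 dz 2.8 turn -0.199
[-2.93857545 -0.2919559   5.2111912 ] [-0.09103538  0.84587553  0.09499089]
```

Request:
send_rows(series=[{"dx": 0, "dy": 0, "dz": 0, "turn": 0.14, "grip": 0}, {"dx": 0, "dy": 0, "dz": 0, "turn": 0.14, "grip": 0}, {"dx": 0, "dy": 0, "dz": 0, "turn": 0.14, "grip": 0}, {"dx": 0, "dy": 0, "dz": 0, "turn": 0.14, "grip": 0}, {"dx": 0, "dy": 0, "dz": 0, "turn": 0.14, "grip": 0}, {"dx": 0, "dy": 0, "dz": 0, "turn": 0.14, "grip": 0}, {"dx": 0, "dy": 0, "dz": 0, "turn": 0.14, "grip": 0}, {"dx": 0, "dy": 0, "dz": 0, "turn": 0.14, "grip": 0}, {"dx": 0, "dy": 0, "dz": 0, "turn": 0.14, "grip": 0}, {"dx": 0, "dy": 0, "dz": 0, "turn": 0.14, "grip": 0}, {"dx": 0, "dy": 0, "dz": 0, "turn": 0.14, "grip": 0}, {"dx": 0, "dy": 0, "dz": 0, "turn": 0, "grip": 0}], force=30)

```text
clock: 12.25
tool_pos: [0.6255, -0.2996, 0.0397]
eef_rot: [1.0, 0.014, -0.002, -0.001]
contact_force: [-6.4, 2.9, 9.5]
opening: 0.157
```

```bash
python3 -c "
from h import *
to(626.5,-300,37,0.196);s=get_state();print(s['contact_force'],s['moment'])"
```

```text
pos [ 625.5 -299.6   39.7] jaw -1.543 q7 -0.78 t 12.2 op 0.157 | dx 1.0 dy 0.4 dz 2.7 turn 1.403
[-6.43372801  2.94672829  9.49719262] [0.48898872 1.60172634 0.08504655]
```

Request:
send_rows(series=[{"dx": 0, "dy": 0, "dz": 0, "turn": 0, "grip": 0.4}, {"dx": 0, "dy": 0, "dz": 0, "turn": 0, "grip": 0.4}, {"dx": 0, "dy": 0, "dz": 0, "turn": 0, "grip": 0.4}, {"dx": 0, "dy": 0, "dz": -30, "turn": 0, "grip": 0.4}, {"dx": 0, "dy": 0, "dz": -40, "turn": 0, "grip": 0.4}, {"dx": 0, "dy": 0, "dz": -10, "turn": 0, "grip": 0.4}, {"dx": 0, "dy": 0, "dz": 0, "turn": -0.14, "grip": 0.4}, {"dx": 0, "dy": 0, "dz": 0, "turn": -0.14, "grip": 0.4}, {"dx": 0, "dy": 0, "dz": 0, "turn": -0.14, "grip": 0.4}, {"dx": 0, "dy": 0, "dz": 0, "turn": -0.14, "grip": 0.4}, {"dx": 0, "dy": 0, "dz": 0, "turn": -0.14, "grip": 0.4}, {"dx": 0, "dy": 0, "dz": 0, "turn": -0.14, "grip": 0.4}, {"dx": 0, "dy": 0, "dz": 0, "turn": -0.14, "grip": 0.4}, {"dx": 0, "dy": 0, "dz": 0, "turn": -0.14, "grip": 0.4}, {"dx": 0, "dy": 0, "dz": 0, "turn": -0.14, "grip": 0.4}, {"dx": 0, "dy": 0, "dz": 0, "turn": -0.14, "grip": 0.4}, {"dx": 0, "dy": 0, "dz": 0, "turn": -0.14, "grip": 0.4}, {"dx": 0, "dy": 0, "dz": 0, "turn": -0.14, "grip": 0.4}, {"dx": 0, "dy": 0, "dz": 0, "turn": 0, "grip": 0.4}])

```text
clock: 14.15
tool_pos: [0.6273, -0.3003, 0.1182]
eef_rot: [0.657, 0.754, 0.0, -0.0]
contact_force: [-0.2, -0.7, 0.1]
opening: 0.399
```

```bash
python3 - <<'E'
from h import *
s=snap('top','top1');W=world(s)
m=(np.hypot(W[...,0]-0.595,W[...,1]+0.168)<0.07)&(W[...,2]>0.04)&(W[...,2]<0.055)
if m.sum()>8: print('rib',m.sum(),cv2.minAreaRect((W[m][:,:2]*1000).astype(np.float32)))
to(600,-168.5,25,0.196)
E
```

```text
rib 80 ((599.1275024414062, -170.2301483154297), (14.297089576721191, 79.4839859008789), 10.988228797912598)
pos [ 627.3 -300.3  118.3] jaw 0.134 q7 0.46 t 14.2 op 0.403 | dx 134.2 dy -9.4 dz 93.3 turn -0.062
```

View pics/top1.png

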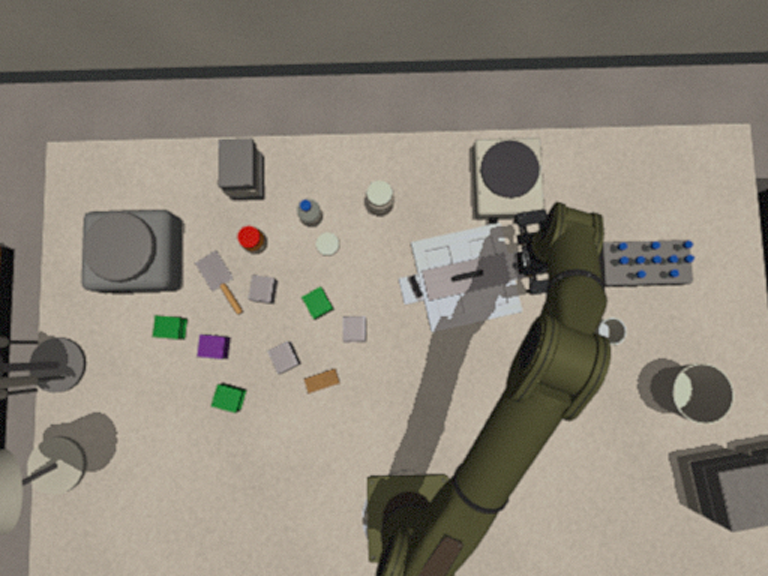

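Request:
send_rows(series=[{"dx": 33, "dy": -2.3, "dz": 0, "turn": -0.062, "grip": 0.4}, {"dx": 33.5, "dy": -0.2, "dz": 0, "turn": 0, "grip": 0.4}, {"dx": 33.5, "dy": -0.2, "dz": 0, "turn": 0, "grip": 0.4}, {"dx": 33.5, "dy": -0.2, "dz": 10, "turn": 0, "grip": 0.4}, {"dx": 0, "dy": 0, "dz": 30, "turn": 0, "grip": 0.4}, {"dx": 0, "dy": 0, "dz": 30, "turn": 0, "grip": 0.4}, {"dx": 0, "dy": 0, "dz": 13, "turn": 0, "grip": 0.4}, {"dx": 0, "dy": 0, "dz": 0, "turn": 0, "grip": 0.4}])

```text
clock: 15.0
tool_pos: [0.5988, -0.1693, 0.0339]
eef_rot: [0.634, 0.773, -0.001, -0.002]
contact_force: [-0.0, -0.3, 0.4]
opening: 0.402
```

```bash
python3 - <<'E'
from h import *
to(600,-168.8,25,0.196)
E
```

```text
pos [ 598.8 -169.3   33.9] jaw 0.197 q7 0.32 t 15.0 op 0.402 | dx 0.2 dy 1.3 dz 8.9 turn 0.001
```

Request:
send_rows(series=[{"dx": 0, "dy": 1.3, "dz": 8, "turn": 0, "grip": 0.4}, {"dx": 0, "dy": 0, "dz": 0, "turn": 0, "grip": 0}, {"dx": 0, "dy": 0, "dz": 0, "turn": 0, "grip": 0}, {"dx": 0, "dy": 0, "dz": 0, "turn": 0, "grip": 0}, {"dx": 0, "dy": 0, "dz": 0, "turn": 0, "grip": 0}, {"dx": 0, "dy": 0, "dz": -10, "turn": 0, "grip": 0}, {"dx": 0, "dy": 0, "dz": -25, "turn": 0, "grip": 0}, {"dx": 0, "dy": 0, "dz": -35, "turn": 0, "grip": 0}, {"dx": 0, "dy": 0, "dz": -20, "turn": 0, "grip": 0}, {"dx": 0, "dy": 0, "dz": 0, "turn": 0, "grip": 0}], force=45)

```text
clock: 16.0
tool_pos: [0.6035, -0.1697, 0.121]
eef_rot: [0.633, 0.774, 0.001, 0.003]
contact_force: [0.4, -0.7, -3.3]
opening: 0.158
```

```bash
python3 - <<'E'
from h import *
to(423.5,-203.5,16,0.196); print(get_state()['contact_force'],get_state()['moment'])
s=snap('scene','sc1')
E
```

```text
pos [ 603.5 -169.7  121. ] jaw 0.199 q7 0.33 t 16.0 op 0.158 | dx 2.4 dy -183.1 dz 105.0 turn 0.003
[ 0.37562285 -0.68516679 -3.3487393 ] [-0.12209007 -0.02848898  0.02970287]
```

View pics/sc1.png

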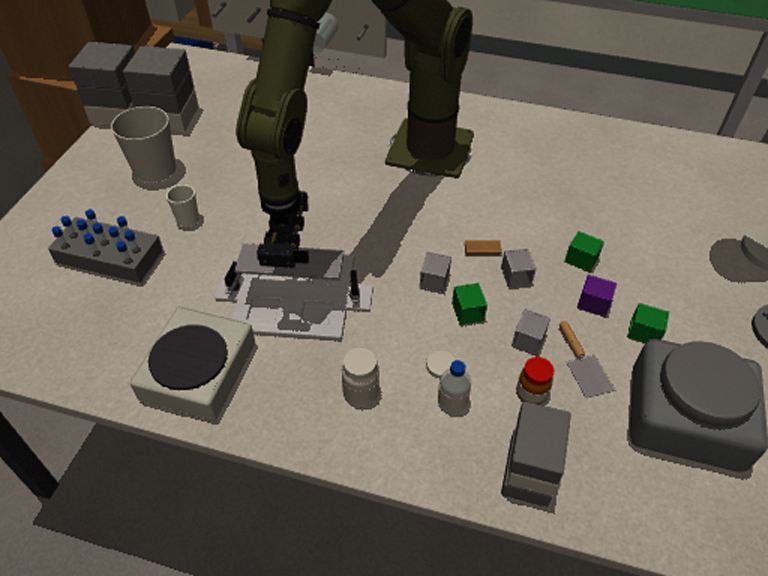

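Request:
send_rows(series=[{"dx": 0, "dy": -36, "dz": 0, "turn": 0, "grip": 0}, {"dx": 0, "dy": -36, "dz": 0, "turn": 0, "grip": 0}, {"dx": 0, "dy": -36, "dz": 0, "turn": 0, "grip": 0}, {"dx": 0, "dy": -36, "dz": 0, "turn": 0, "grip": 0}, {"dx": 2, "dy": -38, "dz": 0, "turn": 0, "grip": 0}, {"dx": 0, "dy": 0, "dz": 30, "turn": 0, "grip": 0}, {"dx": 0, "dy": 0, "dz": 30, "turn": 0, "grip": 0}, {"dx": 0, "dy": 0, "dz": 25, "turn": 0, "grip": 0}, {"dx": 0, "dy": 0, "dz": 5, "turn": 0, "grip": 0}, {"dx": 0, "dy": 0, "dz": 0, "turn": 0, "grip": 0}])

```text
clock: 17.05
tool_pos: [0.4216, -0.2027, 0.0266]
eef_rot: [0.633, 0.774, -0.0, -0.002]
contact_force: [0.2, 0.1, -3.0]
opening: 0.153
```

```bash
python3 - <<'E'
from h import *
to(423.5,-203.5,12,0.196); print(get_state()['contact_force'],get_state()['moment'])
E
```

```text
pos [ 421.6 -202.7   26.6] jaw 0.199 q7 0.40 t 17.1 op 0.153 | dx -1.2 dy 1.7 dz 14.6 turn 0.003
[ 0.24333534  0.07586595 -3.03162049] [-0.0395166   0.04986023 -0.01759191]
```

Request:
send_rows(series=[{"dx": 0, "dy": 0, "dz": 6, "turn": 0, "grip": 0}, {"dx": 0, "dy": 0, "dz": 4, "turn": 0, "grip": 0}, {"dx": 0, "dy": 0, "dz": 2, "turn": 0, "grip": 0}, {"dx": 0, "dy": 0, "dz": 2, "turn": 0, "grip": 0}, {"dx": 0, "dy": 0, "dz": 0, "turn": 0, "grip": 0}])

```text
clock: 17.55
tool_pos: [0.4229, -0.2034, 0.0144]
eef_rot: [0.633, 0.774, 0.0, 0.001]
contact_force: [-1.4, 0.8, 3.6]
opening: 0.153
```

Request:
send_rows(series=[{"dx": 0, "dy": 0, "dz": 0, "turn": 0, "grip": 0.45}, {"dx": 0, "dy": 0, "dz": 0, "turn": 0, "grip": 0.45}, {"dx": 0, "dy": 0, "dz": 0, "turn": 0, "grip": 0.45}, {"dx": 0, "dy": 0, "dz": -20, "turn": 0, "grip": 0.45}, {"dx": 0, "dy": 0, "dz": -40, "turn": 0, "grip": 1}, {"dx": 0, "dy": 0, "dz": -50, "turn": 0, "grip": 1}, {"dx": 0, "dy": 0, "dz": -50, "turn": 0, "grip": 1}, {"dx": 0, "dy": 0, "dz": 0, "turn": 0, "grip": 1}])

```text
clock: 18.35
tool_pos: [0.4256, -0.2046, 0.179]
eef_rot: [0.634, 0.774, 0.002, 0.005]
contact_force: [0.1, 0.6, 0.9]
opening: 0.785
```

```bash
cat >> h.py <<'E'
def pots(cs=[(0.406,0.299),(0.578,0.351),(0.471,0.121)],rad=0.055):
    for nm in ('top','scene'):
        s=snap(nm,'last_'+nm); Q=world(s)
        for r in regions_of(s,'pot1')[:9]:
            m=r['pixels']; c=s['img'][m].astype(float).mean(0)
            if c.max()-c.min()>15: continue
            p0=np.median(Q[m],0)
            m=(np.hypot(Q[...,0]-p0[0],Q[...,1]-p0[1])<rad)&(Q[...,2]>0.047)&(Q[...,2]<0.08)
            if m.sum()<20: continue
            p=Q[m]; R=cv2.minAreaRect((p[:,:2]*1000).astype(np.float32)); 
            w,h=R[1]; a=R[2] if w>h else R[2]+90
            print(nm,round(r['score'],2),m.sum(),np.round(R[0]),np.round(R[1]),'long axis deg',round((a+90)%180-90,1),'z',p[:,2].mean().round(3))
E
python3 - <<'E'
from h import *
pots(); 
for s in (snap('top'),snap('scene')):
    W=world(s); m=(np.hypot(W[...,0]-0.423,W[...,1]+0.203)<0.15)&(W[...,2]>0.005)&(W[...,2]<0.016);print('bar',m.sum(),cv2.minAreaRect((W[m][:,:2]*1000).astype(np.float32)))
E
```

```text
top 0.77 264 [403. 299.] [62. 57.] long axis deg 25.1 z 0.055
top 0.74 259 [470. 121.] [53. 64.] long axis deg -1.0 z 0.055
top 0.51 254 [577. 353.] [57. 64.] long axis deg -9.2 z 0.055
scene 0.85 251 [406. 302.] [66. 58.] long axis deg 24.2 z 0.055
scene 0.73 310 [579. 356.] [56. 67.] long axis deg -9.5 z 0.056
scene 0.71 251 [472. 124.] [56. 68.] long axis deg -0.6 z 0.056
bar 1205 ((429.422119140625, -184.11668395996094), (244.7389373779297, 292.3398742675781), 79.52706146240234)
bar 1576 ((426.15740966796875, -213.05514526367188), (295.4101257324219, 269.7347412109375), 8.520631790161133)
```

```bash
python3 - <<'E'
from h import *
to(450,122.5,100,1.558)
a=np.radians(152.1-7.5*np.arange(13)); r=59.9
print(np.round(np.diff(r*np.cos(a)),1),np.round(-np.diff(r*np.sin(a)),1))
E
```

```text
pos [ 421.6 -202.8  172.2] jaw 0.199 q7 0.41 t 18.6 op 0.998 | dx 313.2 dy 92.2 dz 72.2 turn -1.359
[4.1 4.9 5.7 6.4 6.9 7.3 7.6 7.8 7.8 7.7 7.5 7.1] [-6.7 -6.1 -5.4 -4.6 -3.7 -2.8 -1.8 -0.8  0.2  1.2  2.2  3.2]
```

View pics/last_scene.png

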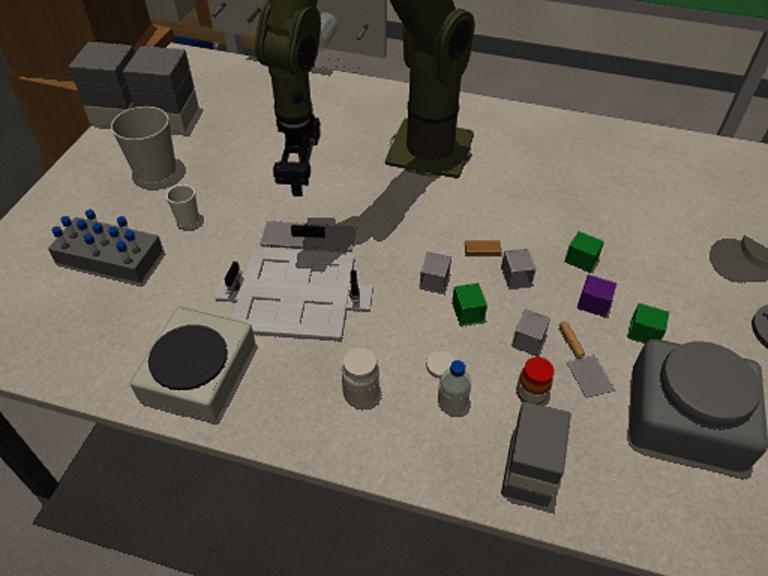

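Request:
send_rows(series=[{"dx": 39, "dy": 11.5, "dz": 0, "turn": 0, "grip": 1}, {"dx": 39, "dy": 11.5, "dz": 0, "turn": 0, "grip": 1}, {"dx": 39, "dy": 11.5, "dz": 0, "turn": 0, "grip": 1}, {"dx": 39, "dy": 11.5, "dz": 0, "turn": 0, "grip": 1}, {"dx": 39, "dy": 11.5, "dz": 0, "turn": 0, "grip": 1}, {"dx": 39, "dy": 11.5, "dz": 0, "turn": 0, "grip": 1}, {"dx": 39, "dy": 11.5, "dz": 0, "turn": 0, "grip": 1}, {"dx": 39, "dy": 11.5, "dz": 0, "turn": 0, "grip": 1}, {"dx": 0, "dy": 0, "dz": 0, "turn": -0.13, "grip": 1}, {"dx": 0, "dy": 0, "dz": 0, "turn": -0.13, "grip": 1}, {"dx": 0, "dy": 0, "dz": 0, "turn": -0.14, "grip": 1}, {"dx": 0, "dy": 0, "dz": 0, "turn": -0.14, "grip": 1}, {"dx": 0, "dy": 0, "dz": 0, "turn": -0.14, "grip": 1}, {"dx": 0, "dy": 0, "dz": 0, "turn": -0.14, "grip": 1}, {"dx": 0, "dy": 0, "dz": 0, "turn": -0.14, "grip": 1}, {"dx": 0, "dy": 0, "dz": 0, "turn": -0.14, "grip": 1}, {"dx": 0, "dy": 0, "dz": 0, "turn": -0.13, "grip": 1}, {"dx": 0, "dy": 0, "dz": 0, "turn": -0.13, "grip": 1}, {"dx": 0, "dy": 0, "dz": 0, "turn": 0, "grip": 1}])

```text
clock: 20.55
tool_pos: [0.4503, 0.1205, 0.1724]
eef_rot: [0.006, 1.0, -0.0, -0.002]
contact_force: [0.1, 0.8, 0.1]
opening: 0.997
```

```bash
python3 - <<'E'
from h import *
to(450,122.5,9,1.558)
E
```

```text
pos [450.3 120.5 172.4] jaw 1.559 q7 0.73 t 20.6 op 0.997 | dx 0.3 dy 1.9 dz 163.4 turn 0.001
```

Request:
send_rows(series=[{"dx": 0.3, "dy": 1.9, "dz": 35, "turn": 0, "grip": 1}, {"dx": 0, "dy": 0, "dz": 40, "turn": 0, "grip": 1}, {"dx": 0, "dy": 0, "dz": 40, "turn": 0, "grip": 1}, {"dx": 0, "dy": 0, "dz": 28, "turn": 0, "grip": 1}, {"dx": 0, "dy": 0, "dz": 15, "turn": 0, "grip": 1}, {"dx": 0, "dy": 0, "dz": 4, "turn": 0, "grip": 1}, {"dx": 0, "dy": 0, "dz": 0, "turn": 0, "grip": 0.5}, {"dx": 0, "dy": 0, "dz": 0, "turn": 0, "grip": 0.5}, {"dx": 0, "dy": 0, "dz": 0, "turn": 0, "grip": 0.5}, {"dx": 0, "dy": 0, "dz": 0, "turn": 0, "grip": 0.5}, {"dx": 0, "dy": 0, "dz": 0, "turn": 0, "grip": 0.5}], force=6)

```text
clock: 21.65
tool_pos: [0.4514, 0.1229, 0.0124]
eef_rot: [0.006, 1.0, 0.0, 0.001]
contact_force: [-0.7, 0.0, 5.0]
opening: 0.635
```

```bash
python3 - <<'E'
from h import *
to(450,122.5,9,1.558);print(get_state()['contact_force'])
E
```

```text
pos [451.4 122.9  12.4] jaw 1.559 q7 0.52 t 21.6 op 0.635 | dx 1.4 dy -0.4 dz 3.4 turn 0.001
[-0.6889378   0.03017973  4.99006316]
```

```bash
python3 - <<'E'
import numpy as np
a=np.radians(148.9-7.5*np.arange(13)); r=60.7
print(np.round(-np.diff(r*np.cos(a)),1),np.round(-np.diff(r*np.sin(a)),1))
E
```

```text
[-4.5 -5.3 -6.1 -6.7 -7.2 -7.6 -7.8 -7.9 -7.9 -7.8 -7.5 -7.1] [-6.5 -5.9 -5.1 -4.3 -3.4 -2.4 -1.4 -0.4  0.7  1.7  2.7  3.6]
```

Request:
send_rows(series=[{"dx": -4.5, "dy": 0, "dz": -6.5, "turn": 0, "grip": 0.5}, {"dx": -5.3, "dy": 0, "dz": -5.9, "turn": 0, "grip": 0.5}, {"dx": -6.1, "dy": 0, "dz": -5.1, "turn": 0, "grip": 0.5}, {"dx": -6.7, "dy": 0, "dz": -4.3, "turn": 0, "grip": 0.5}, {"dx": -7.2, "dy": 0, "dz": -3.4, "turn": 0, "grip": 0.5}, {"dx": -7.6, "dy": 0, "dz": -2.4, "turn": 0, "grip": 0.5}, {"dx": 0, "dy": 0, "dz": 0, "turn": 0, "grip": 0.5}])

```text
clock: 22.35
tool_pos: [0.4896, 0.1221, 0.0398]
eef_rot: [0.007, 1.0, 0.0, 0.001]
contact_force: [0.1, 0.4, -1.3]
opening: 0.637
```

```bash
python3 - <<'E'
from h import *
to(450,122.5,9,1.558);s=get_state();print(s['contact_force'],s['moment'])
s=snap('scene');u,v=proj(s,[.48,.122,.03]).astype(int)
cv2.imwrite('pics/z1.png',cv2.resize(s['img'][v-50:v+50,u-60:u+60,::-1],None,fx=6,fy=6,interpolation=cv2.INTER_CUBIC))
E
```

```text
pos [489.6 122.1  39.8] jaw 1.557 q7 0.58 t 22.4 op 0.637 | dx 39.6 dy -0.1 dz 30.8 turn -0.001
[ 0.13430104  0.44239398 -1.28782098] [ 0.07814589  0.02014945 -0.02012068]
```

View pics/z1.png

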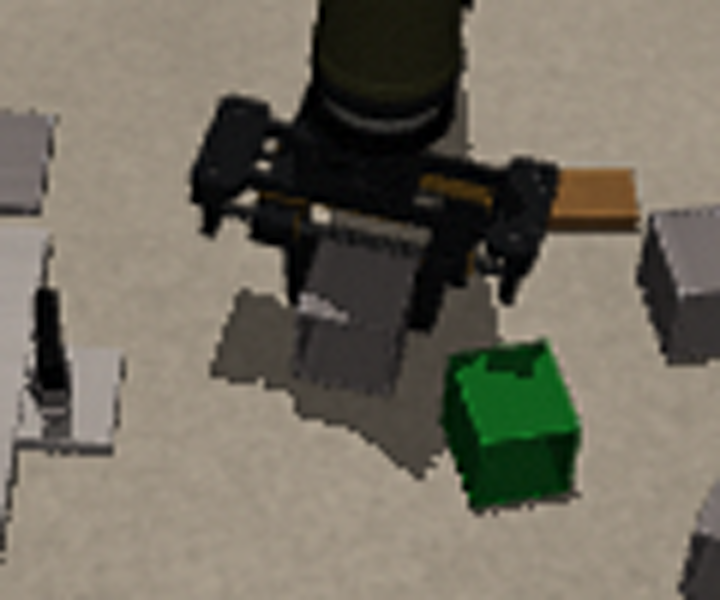

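Request:
send_rows(series=[{"dx": 0, "dy": 0, "dz": 0, "turn": 0, "grip": 0.5}, {"dx": 0, "dy": 0, "dz": 0, "turn": 0, "grip": 0.5}, {"dx": 0, "dy": 0, "dz": 0, "turn": 0, "grip": 0.5}], force=3)

```text
clock: 22.7
tool_pos: [0.4877, 0.1223, 0.0392]
eef_rot: [0.006, 1.0, -0.0, -0.0]
contact_force: [-0.2, 0.9, -1.5]
opening: 0.642
```

```bash
cat >>h.py <<'E'
def look(n,X,r=50,cam='scene',k=5):
    s=snap(cam);u,v=proj(s,X).astype(int)
    cv2.imwrite('pics/%s.png'%n,cv2.resize(s['img'][max(v-r,0):v+r,max(u-r,0):u+r,::-1],None,fx=k,fy=k,interpolation=cv2.INTER_CUBIC)); return s
E
python3 - <<'E'
from h import *
s=get_state();print(s['contact_force'],s['moment'],s['opening'])
look('z2',[.48,.122,.03])
E
```

```text
[-0.24953388  0.89787737 -1.50262095] [-0.01351544  0.02406888  0.03337292] 0.6415342677029073
```

View pics/z2.png

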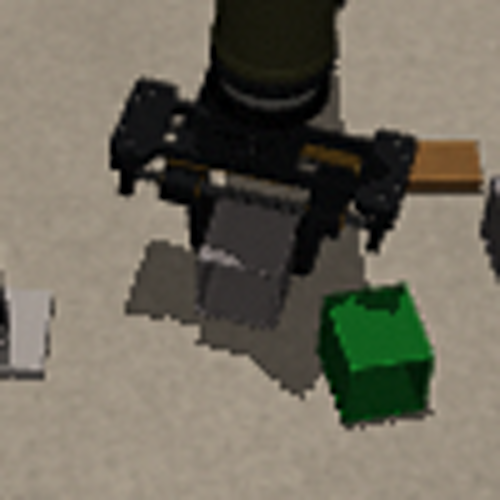

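```bash
cat >>h.py <<'E'
def profile(c,ax,rad=0.07,half=0.018,cam='scene'):
    """points near c (m), along axis angle ax: print (along,z) histogram"""
    s=snap(cam);W=world(s); d=W[...,:2]-np.array(c); a=d@[np.cos(ax),np.sin(ax)]; b=d@[-np.sin(ax),np.cos(ax)]
    m=(abs(a)<rad)&(abs(b)<half)&(W[...,2]>0.004)&(W[...,2]<0.13)
    br=s['img'].sum(-1)
    for lo in np.arange(-rad,rad,0.006):
        k=m&(a>=lo)&(a<lo+0.006)
        if k.sum(): print(round((lo+.003)*1000),k.sum(),np.round(np.percentile(W[k][:,2],[10,50,90])*1000),br[k].mean().round())
E
python3 - <<'E'
from h import *
profile((0.488,0.122),0)
E
```

```text
-7 1 [78. 78. 78.] 149.0
-1 13 [80. 82. 87.] 130.0
5 12 [81. 83. 84.] 152.0
11 30 [29. 81. 85.] 150.0
17 38 [ 27.  80. 116.] 147.0
23 43 [ 30.  82. 120.] 129.0
29 39 [ 29.  81. 119.] 138.0
35 27 [28. 78. 86.] 154.0
41 38 [30. 80. 85.] 167.0
47 33 [26. 31. 83.] 175.0
53 21 [27. 82. 85.] 201.0
59 1 [4. 4. 4.] 421.0
```

Request:
send_rows(series=[{"dx": 0, "dy": 0, "dz": 15, "turn": 0, "grip": 0.5}, {"dx": 0, "dy": 0, "dz": 9, "turn": 0, "grip": 0.5}, {"dx": 0, "dy": 0, "dz": 3, "turn": 0, "grip": 0.5}, {"dx": 0, "dy": 0, "dz": 0, "turn": 0, "grip": 0.8}, {"dx": 0, "dy": 0, "dz": 0, "turn": 0, "grip": 0.8}, {"dx": 0, "dy": 0, "dz": -18, "turn": 0, "grip": 0.8}, {"dx": 0, "dy": 0, "dz": -18, "turn": 0, "grip": 0.8}, {"dx": 15, "dy": 0, "dz": 0, "turn": 0, "grip": 0.8}, {"dx": 0, "dy": 0, "dz": 0, "turn": 0, "grip": 0.8}, {"dx": 0, "dy": 0, "dz": 0, "turn": 0, "grip": 0.8}])

```text
clock: 23.8
tool_pos: [0.4735, 0.1225, 0.0486]
eef_rot: [0.006, 1.0, -0.0, 0.0]
contact_force: [-0.3, 0.2, 0.0]
opening: 0.801
```

```bash
python3 - <<'E'
from h import *
to(472,122.5,48,1.558)
profile((0.507,0.122),0)
E
```

```text
pos [473.5 122.5  48.6] jaw 1.559 q7 0.55 t 23.8 op 0.801 | dx 1.5 dy 0.0 dz 0.6 turn 0.001
-37 1 [53. 53. 53.] 184.0
-31 5 [52. 55. 56.] 150.0
-25 18 [52. 55. 59.] 151.0
-19 13 [53. 56. 59.] 150.0
-13 25 [ 54.  58. 127.] 131.0
-7 30 [ 53.  57. 127.] 132.0
-1 23 [ 6. 54. 57.] 152.0
5 21 [ 5. 53. 58.] 153.0
11 19 [ 6. 56. 59.] 167.0
17 26 [ 6. 56. 59.] 220.0
23 25 [ 5. 54. 58.] 240.0
29 19 [ 6. 55. 59.] 269.0
35 10 [ 8. 56. 58.] 255.0
47 2 [5. 5. 6.] 441.0
53 1 [6. 6. 6.] 445.0
59 1 [4. 4. 4.] 423.0
65 1 [5. 5. 5.] 437.0
```

```bash
python3 - <<'E'
import numpy as np
a=np.radians(139.6-7.5*np.arange(14)); r=80
print(np.round(-np.diff(r*np.cos(a)),1),np.round(-np.diff(r*np.sin(a)),1))
E
```

```text
[ -7.3  -8.2  -9.   -9.6 -10.1 -10.4 -10.5 -10.4 -10.1  -9.7  -9.1  -8.4
  -7.5] [-7.5 -6.5 -5.4 -4.1 -2.9 -1.5 -0.2  1.2  2.6  3.9  5.1  6.2  7.3]
```

Request:
send_rows(series=[{"dx": 0, "dy": 0, "dz": 0, "turn": 0, "grip": 0.5}, {"dx": 0, "dy": 0, "dz": 0, "turn": 0, "grip": 0.5}, {"dx": 0, "dy": 0, "dz": 0, "turn": 0, "grip": 0.5}, {"dx": 0, "dy": 0, "dz": 0, "turn": 0, "grip": 0.5}, {"dx": -7.2, "dy": 0, "dz": -7.5, "turn": 0, "grip": 0.5}, {"dx": -8.1, "dy": 0, "dz": -6.5, "turn": 0, "grip": 0.5}, {"dx": -8.9, "dy": 0, "dz": -5.4, "turn": 0, "grip": 0.5}, {"dx": 0, "dy": 0, "dz": 0, "turn": 0, "grip": 0.5}], force=3)

```text
clock: 24.65
tool_pos: [0.499, 0.1222, 0.0681]
eef_rot: [0.007, 1.0, 0.001, 0.001]
contact_force: [0.3, -0.1, -0.9]
opening: 0.635
```

```bash
python3 - <<'E'
from h import *
s=get_state();print(s['tool_pos'],s['contact_force'],s['moment'],s['opening'])
profile((0.507,0.122),0)
look('z3',[.5,.122,.03])
E
```

```text
[0.49897023 0.12217001 0.06812928] [ 0.27818991 -0.05536412 -0.89194109] [0.04695857 0.06526964 0.00362183] 0.6354470677642355
-7 3 [72. 74. 76.] 174.0
-1 18 [72. 74. 80.] 164.0
5 20 [70. 73. 77.] 168.0
11 23 [67. 71. 74.] 169.0
17 24 [62. 67. 70.] 171.0
23 29 [ 7. 59. 66.] 174.0
29 37 [ 6. 60. 66.] 171.0
35 32 [ 5. 56. 63.] 187.0
41 20 [54. 58. 63.] 273.0
47 26 [50. 54. 59.] 319.0
53 18 [49. 53. 57.] 335.0
59 2 [10. 30. 49.] 228.0
```

View pics/z3.png

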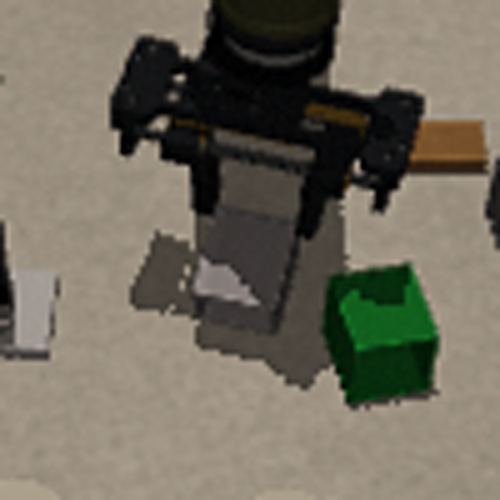

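Request:
send_rows(series=[{"dx": -9.6, "dy": 0, "dz": -4.1, "turn": 0, "grip": 0.5}, {"dx": 0, "dy": 0, "dz": 0, "turn": 0, "grip": 0.5}, {"dx": -10.1, "dy": 0, "dz": -2.9, "turn": 0, "grip": 0.5}, {"dx": -10.4, "dy": 0, "dz": -1.0, "turn": 0, "grip": 0.5}, {"dx": -10.5, "dy": 0, "dz": 0.5, "turn": 0, "grip": 0.5}, {"dx": -10.4, "dy": 0, "dz": 1.5, "turn": 0, "grip": 0.5}, {"dx": -10.1, "dy": 0, "dz": 2.6, "turn": 0, "grip": 0.5}, {"dx": 0, "dy": 0, "dz": 0, "turn": 0, "grip": 0.5}])

```text
clock: 25.55
tool_pos: [0.559, 0.1215, 0.0706]
eef_rot: [0.006, 1.0, 0.0, 0.0]
contact_force: [0.5, -0.1, -1.4]
opening: 0.636
```

```bash
python3 - <<'E'
from h import *
s=get_state();print(s['tool_pos'],s['contact_force'],s['moment'],s['opening'])
profile((0.545,0.122),0)
E
```

```text
[0.55903083 0.12150903 0.0706235 ] [ 0.50801017 -0.07131014 -1.3783934 ] [ 0.01669885 -0.03470971 -0.0093263 ] 0.6360278436925556
-67 1 [5. 5. 5.] 205.0
-61 1 [5. 5. 5.] 217.0
17 14 [75. 78. 82.] 172.0
23 24 [73. 76. 81.] 181.0
29 18 [68. 74. 77.] 180.0
35 30 [64. 69. 75.] 181.0
41 31 [ 6. 65. 69.] 184.0
47 28 [58. 62. 67.] 185.0
53 23 [55. 58. 61.] 182.0
59 27 [50. 55. 59.] 217.0
65 30 [44. 50. 55.] 265.0
71 6 [45. 50. 52.] 301.0
```

Request:
send_rows(series=[{"dx": 0, "dy": 0, "dz": 4, "turn": 0, "grip": 0.5}, {"dx": -10, "dy": 0, "dz": 1, "turn": 0, "grip": 0.5}, {"dx": -12, "dy": 0, "dz": 0, "turn": 0, "grip": 0.5}, {"dx": -12, "dy": 0, "dz": 0, "turn": 0, "grip": 0.5}, {"dx": -12, "dy": 0, "dz": 0, "turn": 0, "grip": 0.5}])

```text
clock: 26.1
tool_pos: [0.6039, 0.1209, 0.0657]
eef_rot: [0.006, 1.0, -0.0, -0.001]
contact_force: [0.8, 0.6, -0.8]
opening: 0.633
```

```bash
python3 - <<'E'
from h import *
s=get_state();print(s['tool_pos'],s['contact_force'],s['moment'],s['opening'])
profile((0.6,0.122),0)
E
```

```text
[0.60389776 0.12085024 0.06572001] [ 0.83091036  0.5587712  -0.83856832] [-0.00633681  0.14654868  0.03010975] 0.6326375241238774
-43 2 [48. 49. 50.] 146.0
-37 3 [53. 56. 56.] 133.0
-31 8 [57. 60. 60.] 116.0
-25 9 [61. 63. 65.] 109.0
-19 5 [66. 66. 68.] 108.0
-13 9 [68. 70. 71.] 109.0
-7 8 [73. 74. 76.] 109.0
-1 6 [77. 79. 81.] 108.0
5 18 [78. 82. 83.] 138.0
11 34 [70. 77. 84.] 171.0
17 39 [62. 68. 75.] 174.0
23 31 [54. 61. 65.] 176.0
29 46 [41. 50. 58.] 178.0
35 35 [33. 41. 50.] 176.0
41 28 [31. 36. 42.] 177.0
47 3 [ 4.  4. 29.] 204.0
53 1 [5. 5. 5.] 214.0
```

Request:
send_rows(series=[{"dx": -10.5, "dy": 0, "dz": 1.5, "turn": 0, "grip": 0.5}, {"dx": -10.2, "dy": 0, "dz": 2.6, "turn": 0, "grip": 0.5}, {"dx": -9.7, "dy": 0, "dz": 4, "turn": 0, "grip": 0.5}, {"dx": -9.1, "dy": 0, "dz": 5.2, "turn": 0, "grip": 0.5}, {"dx": -8, "dy": 0, "dz": 6, "turn": 0, "grip": 0.5}, {"dx": 0, "dy": 0, "dz": 2, "turn": 0, "grip": 0.5}])

```text
clock: 26.75
tool_pos: [0.6528, 0.1203, 0.0444]
eef_rot: [0.006, 1.0, 0.0, 0.0]
contact_force: [-1.1, -1.0, 3.5]
opening: 0.638
```

```bash
python3 - <<'E'
from h import *
s=get_state();print(s['tool_pos'],s['contact_force'],s['moment'],s['opening'])
profile((0.63,0.122),0)
E
```

```text
[0.65283873 0.12030054 0.04444725] [-1.11153079 -1.03902846  3.47425611] [-0.12017439  0.19731111 -0.0100136 ] 0.6376040503067942
-13 12 [62. 65. 68.] 144.0
-7 13 [63. 65. 67.] 160.0
-1 4 [68. 70. 71.] 156.0
5 7 [60. 62. 65.] 131.0
11 16 [61. 65. 68.] 159.0
17 18 [64. 65. 67.] 166.0
23 31 [12. 62. 66.] 154.0
29 112 [13. 40. 64.] 145.0
35 5 [26. 49. 62.] 144.0
41 5 [  5. 124. 125.] 150.0
47 26 [121. 125. 128.] 86.0
53 3 [124. 126. 128.] 73.0
59 2 [5. 5. 5.] 218.0
```

Request:
send_rows(series=[{"dx": 0, "dy": 0, "dz": 0, "turn": 0, "grip": 0.9}, {"dx": 0, "dy": 0, "dz": 0, "turn": 0, "grip": 0.9}, {"dx": 0, "dy": 0, "dz": 0, "turn": 0, "grip": 1}, {"dx": 0, "dy": 0, "dz": -25, "turn": 0, "grip": 1}, {"dx": 0, "dy": 0, "dz": -35, "turn": 0, "grip": 1}, {"dx": 0, "dy": 0, "dz": -20, "turn": 0, "grip": 1}, {"dx": 20, "dy": 0, "dz": 0, "turn": 0.14, "grip": 1}, {"dx": 0, "dy": 0, "dz": 0, "turn": 0.14, "grip": 1}, {"dx": 0, "dy": 0, "dz": 0, "turn": 0.14, "grip": 1}, {"dx": 0, "dy": 0, "dz": 0, "turn": 0.14, "grip": 1}, {"dx": 0, "dy": 0, "dz": 0, "turn": 0.14, "grip": 1}, {"dx": 0, "dy": 0, "dz": 0, "turn": 0.14, "grip": 1}, {"dx": 0, "dy": 0, "dz": 0, "turn": 0.14, "grip": 1}, {"dx": 0, "dy": 0, "dz": 0, "turn": 0.14, "grip": 1}, {"dx": 0, "dy": 0, "dz": 0, "turn": 0.14, "grip": 1}, {"dx": 0, "dy": 0, "dz": 0, "turn": 0.14, "grip": 1}, {"dx": 0, "dy": 0, "dz": 0, "turn": 0.14, "grip": 1}, {"dx": 0, "dy": 0, "dz": 0, "turn": 0, "grip": 1}])

```text
clock: 28.6
tool_pos: [0.6318, 0.1209, 0.1249]
eef_rot: [0.7, 0.714, -0.0, 0.0]
contact_force: [0.3, -0.7, 0.1]
opening: 0.997
```

```bash
python3 - <<'E'
from h import *
to(633,121,30,0.0)
s=look('z4',[.633,.121,.05]); Q=world(s)
m=(np.hypot(Q[...,0]-.633,Q[...,1]-.121)<.055)&(Q[...,2]>.055)&(Q[...,2]<.075); print(m.sum(),cv2.minAreaRect((Q[m][:,:2]*1000).astype(np.float32)))
E
```

```text
pos [631.8 120.9 124.9] jaw 0.019 q7 -0.28 t 28.6 op 0.997 | dx 0.0 dy 1.2 dz 94.9 turn 0.019
188 ((631.1094360351562, 120.43621063232422), (56.416893005371094, 59.20985794067383), 89.4832992553711)
```

View pics/z4.png

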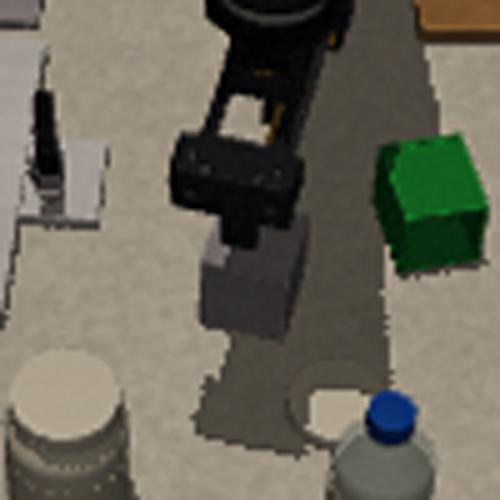

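Request:
send_rows(series=[{"dx": 0, "dy": 0, "dz": 35, "turn": 0.019, "grip": 1}, {"dx": 0, "dy": 0, "dz": 35, "turn": 0, "grip": 1}, {"dx": 0, "dy": 0, "dz": 24, "turn": 0, "grip": 1}, {"dx": 0, "dy": 0, "dz": 0, "turn": 0, "grip": 0.5}, {"dx": 0, "dy": 0, "dz": 0, "turn": 0, "grip": 0.5}, {"dx": 0, "dy": 0, "dz": 0, "turn": 0, "grip": 0.5}, {"dx": 0, "dy": 0, "dz": 0, "turn": 0, "grip": 0.5}, {"dx": 0, "dy": 0, "dz": -10, "turn": 0, "grip": 0.5}, {"dx": 0, "dy": 0, "dz": -30, "turn": 0, "grip": 0.5}, {"dx": 0, "dy": 0, "dz": -40, "turn": 0, "grip": 0.5}, {"dx": 0, "dy": 0, "dz": 0, "turn": 0, "grip": 0.5}], force=30)

```text
clock: 29.75
tool_pos: [0.6363, 0.1214, 0.1174]
eef_rot: [0.707, 0.707, 0.005, 0.003]
contact_force: [1.3, 0.4, -0.8]
opening: 0.633
```

```bash
python3 - <<'E'
from h import *
print(get_state()['contact_force'])
to(645.8,-99.9,60,0.194)
E
```

```text
[ 1.31496366  0.40363148 -0.80548015]
pos [636.3 121.4 117.4] jaw -0.000 q7 -0.30 t 29.8 op 0.633 | dx -221.3 dy 9.5 dz 57.4 turn -0.194
```

Request:
send_rows(series=[{"dx": -37, "dy": 1.5, "dz": 0, "turn": -0.03, "grip": 0.5}, {"dx": -37, "dy": 2.8, "dz": 0, "turn": -0.03, "grip": 0.5}, {"dx": -37, "dy": 4, "dz": 0, "turn": -0.03, "grip": 0.5}, {"dx": -37, "dy": 5, "dz": 0, "turn": -0.03, "grip": 0.5}, {"dx": -37, "dy": 6, "dz": 0, "turn": -0.03, "grip": 0.5}, {"dx": -37, "dy": 7, "dz": 0, "turn": -0.044, "grip": 0.5}, {"dx": 0, "dy": 0, "dz": 30, "turn": 0, "grip": 0.5}, {"dx": 0, "dy": 0, "dz": 25, "turn": 0, "grip": 0.5}, {"dx": 0, "dy": 0, "dz": 5, "turn": 0, "grip": 0.5}, {"dx": 0, "dy": 0, "dz": 0, "turn": 0, "grip": 0.5}, {"dx": 0, "dy": 0, "dz": 0, "turn": 0, "grip": 0.5}])

```text
clock: 30.85
tool_pos: [0.6757, -0.0976, 0.0522]
eef_rot: [0.635, 0.772, 0.001, 0.001]
contact_force: [-0.2, 0.5, -0.1]
opening: 0.632
```

```bash
python3 - <<'E'
from h import *
print(get_state()['contact_force'])
to(645.8,-99.9,40,0.194)
s=look('z5',[.645,-.1,.03],r=55); look('z5t',[.645,-.1,.03],r=45,cam='top')
E
```

```text
[-0.17279143  0.48159776 -0.09992927]
pos [675.7 -97.6  52.2] jaw 0.195 q7 0.13 t 30.9 op 0.632 | dx 3.5 dy -29.8 dz 12.2 turn 0.001
```

View pics/z5.png

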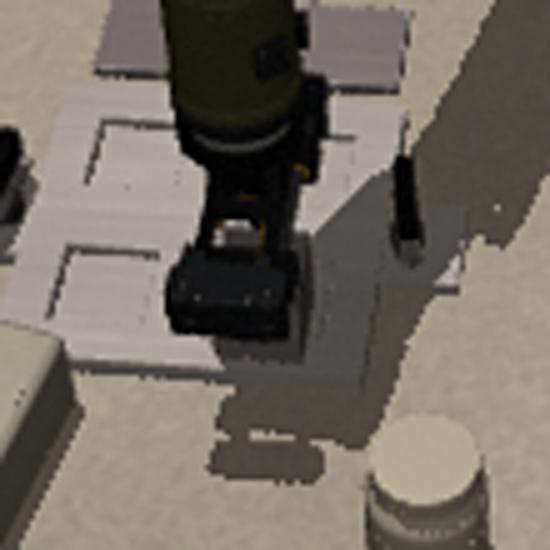

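Request:
send_rows(series=[{"dx": 1.7, "dy": -15, "dz": -3, "turn": 0, "grip": 0.5}, {"dx": 1.7, "dy": -14.8, "dz": 0, "turn": 0, "grip": 0.5}, {"dx": 0, "dy": 0, "dz": 0, "turn": 0, "grip": 0.5}, {"dx": 0, "dy": 0, "dz": 0, "turn": 0, "grip": 0.5}])

```text
clock: 31.35
tool_pos: [0.646, -0.1004, 0.0548]
eef_rot: [0.635, 0.772, 0.001, 0.001]
contact_force: [0.6, 0.4, -1.4]
opening: 0.63
```

```bash
python3 - <<'E'
from h import *
print(get_state()['contact_force'])
to(645.8,-99.9,40,0.194)
s=look('z5',[.645,-.1,.03],r=55); look('z5t',[.645,-.1,.03],r=45,cam='top')
# pocket estimate via pot top & plate
E
```

```text
[ 0.5959214   0.44954707 -1.36846895]
pos [ 646.  -100.4   54.8] jaw 0.194 q7 0.13 t 31.4 op 0.630 | dx 0.5 dy -0.1 dz 14.8 turn 0.000
```

View pics/z5.png

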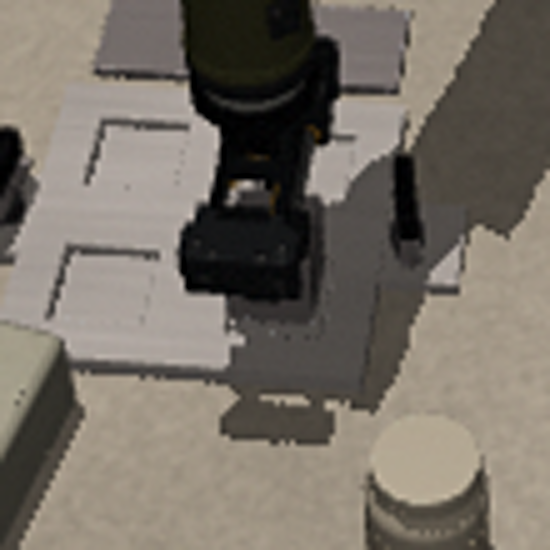

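View pics/z5t.png

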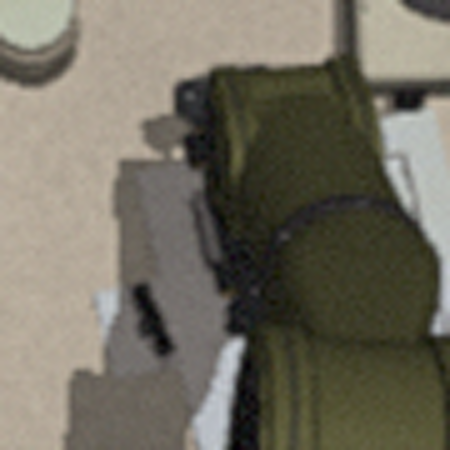

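Request:
send_rows(series=[{"dx": 0.5, "dy": 0, "dz": 5, "turn": 0, "grip": 0.5}, {"dx": 0, "dy": 0, "dz": 4, "turn": 0, "grip": 0.5}, {"dx": 0, "dy": 0, "dz": 3, "turn": 0, "grip": 0.5}, {"dx": 0, "dy": 0, "dz": 2, "turn": 0, "grip": 0.5}, {"dx": 0, "dy": 0, "dz": 2, "turn": 0, "grip": 0.5}, {"dx": 0, "dy": 0, "dz": 0, "turn": 0, "grip": 0.5}])

```text
clock: 32.05
tool_pos: [0.6445, -0.0998, 0.0395]
eef_rot: [0.635, 0.772, -0.0, -0.0]
contact_force: [-4.4, 1.1, 11.8]
opening: 0.636
```

```bash
python3 - <<'E'
from h import *
s=get_state();print(s['contact_force'],s['moment'])
to(645.8,-99.9,40,0.194)
E
```

```text
[-4.39977703  1.10286834 11.83295828] [0.08853661 0.88323005 0.01124622]
pos [644.5 -99.8  39.5] jaw 0.194 q7 0.12 t 32.0 op 0.636 | dx -0.4 dy 1.2 dz -0.5 turn -0.000
```

Request:
send_rows(series=[{"dx": 0, "dy": 0, "dz": 0, "turn": 0, "grip": 0.85}, {"dx": 0, "dy": 0, "dz": 0, "turn": 0, "grip": 0.85}, {"dx": 0, "dy": 0, "dz": 0, "turn": 0, "grip": 0.85}, {"dx": 0, "dy": 0, "dz": -30, "turn": 0, "grip": 0.85}, {"dx": 0, "dy": 0, "dz": -40, "turn": 0, "grip": 1}, {"dx": 0, "dy": 0, "dz": -40, "turn": 0, "grip": 1}, {"dx": 38, "dy": 0, "dz": 0, "turn": 0, "grip": 1}, {"dx": 40, "dy": 0, "dz": 0, "turn": 0, "grip": 1}, {"dx": 40, "dy": 0, "dz": 0, "turn": 0, "grip": 1}, {"dx": 40, "dy": 0, "dz": 0, "turn": 0, "grip": 1}, {"dx": 40, "dy": -20, "dz": 0, "turn": 0, "grip": 1}, {"dx": 40, "dy": -20, "dz": 0, "turn": 0, "grip": 1}, {"dx": 40, "dy": -20, "dz": 0, "turn": 0, "grip": 1}])

```text
clock: 33.35
tool_pos: [0.5313, 0.1627, 0.1476]
eef_rot: [0.635, 0.772, 0.0, -0.0]
contact_force: [0.1, -0.2, 0.6]
opening: 1.003
```

```bash
cat >>h.py <<'E'
def inpock(x,y):
    for cam in ('top','scene'):
        s=snap(cam);Q=world(s); m=(np.hypot(Q[...,0]-x/1000,Q[...,1]-y/1000)<.05)&(Q[...,2]>.05)&(Q[...,2]<.095)
        if m.sum()>20: print(cam,m.sum(),'z',np.percentile(Q[m][:,2],[10,50,90]).round(4),cv2.minAreaRect((Q[m][:,:2]*1000).astype(np.float32)))
E
python3 - <<'E'
from h import *
inpock(645.8,-99.9); pots()
to(431,122,100,1.558)
E
```

```text
top 236 z [0.0652 0.0699 0.0732] ((642.8037719726562, -103.16232299804688), (56.379032135009766, 56.00703430175781), 11.669285774230957)
scene 324 z [0.0569 0.0689 0.0727] ((645.69677734375, -99.9296646118164), (63.59278106689453, 57.2103157043457), 10.970690727233887)
top 0.8 264 [403. 299.] [62. 57.] long axis deg 25.2 z 0.055
top 0.59 257 [578. 353.] [58. 64.] long axis deg -8.6 z 0.055
top 0.53 238 [ 643. -103.] [56. 56.] long axis deg -80.3 z 0.069
scene 0.68 312 [580. 356.] [56. 68.] long axis deg -9.6 z 0.056
scene 0.63 336 [646. -99.] [61. 56.] long axis deg 12.3 z 0.066
pos [533.2 160.1 147.8] jaw 0.192 q7 -0.28 t 33.6 op 1.001 | dx -17.8 dy -107.6 dz 47.8 turn -1.366
```

View pics/last_top.png

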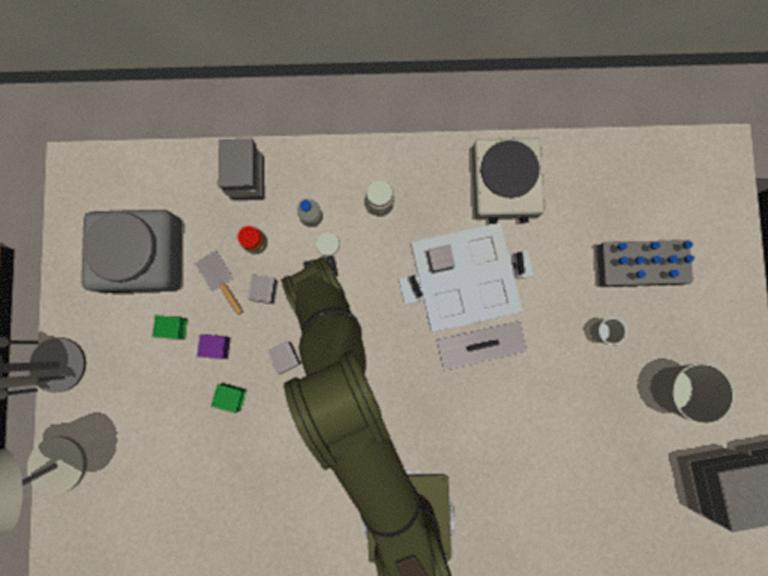

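```bash
python3 - <<'E'
from h import *
to(405.5,301.5,100,2.0)
E
```

```text
pos [533.2 160.1 147.8] jaw 0.192 q7 -0.28 t 33.6 op 1.001 | dx 163.2 dy -98.4 dz 47.8 turn 1.334
```

Request:
send_rows(series=[{"dx": 32.6, "dy": -19.7, "dz": 0, "turn": 0, "grip": 1}, {"dx": 32.6, "dy": -19.7, "dz": 0, "turn": 0, "grip": 1}, {"dx": 32.6, "dy": -19.7, "dz": 0, "turn": 0, "grip": 1}, {"dx": 32.6, "dy": -19.7, "dz": 0, "turn": 0, "grip": 1}, {"dx": 32.6, "dy": -19.7, "dz": 0, "turn": 0, "grip": 1}, {"dx": 0, "dy": 0, "dz": 0, "turn": -0.139, "grip": 1}, {"dx": 0, "dy": 0, "dz": 0, "turn": -0.139, "grip": 1}, {"dx": 0, "dy": 0, "dz": 0, "turn": -0.139, "grip": 1}, {"dx": 0, "dy": 0, "dz": 0, "turn": -0.139, "grip": 1}, {"dx": 0, "dy": 0, "dz": 0, "turn": -0.139, "grip": 1}, {"dx": 0, "dy": 0, "dz": 0, "turn": -0.139, "grip": 1}, {"dx": 0, "dy": 0, "dz": 0, "turn": -0.139, "grip": 1}, {"dx": 0, "dy": 0, "dz": 0, "turn": -0.139, "grip": 1}, {"dx": 0, "dy": 0, "dz": 0, "turn": -0.139, "grip": 1}, {"dx": 0, "dy": 0, "dz": 0, "turn": -0.139, "grip": 1}, {"dx": 0, "dy": 0, "dz": 0, "turn": -0.139, "grip": 1}, {"dx": 0, "dy": 0, "dz": 0, "turn": -0.139, "grip": 1}, {"dx": 0, "dy": 0, "dz": 0, "turn": -0.139, "grip": 1}, {"dx": 0, "dy": 0, "dz": 0, "turn": 0, "grip": 1}])

```text
clock: 35.55
tool_pos: [0.4059, 0.3008, 0.1475]
eef_rot: [-0.212, 0.977, -0.0, 0.0]
contact_force: [0.3, -1.0, -0.1]
opening: 1.001
```

```bash
python3 - <<'E'
from h import *
to(405.5,301.5,12,2.0)
s=look('z6',[.4055,.3015,.03],r=50)
E
```

```text
pos [405.9 300.8 147.5] jaw -4.286 q7 0.63 t 35.5 op 1.001 | dx 0.1 dy 0.8 dz 135.5 turn -0.003
```

View pics/z6.png

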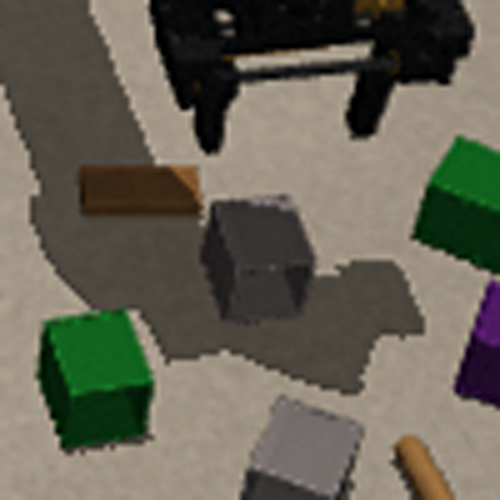

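Request:
send_rows(series=[{"dx": 0, "dy": 0.8, "dz": 40, "turn": 0, "grip": 1}, {"dx": 0, "dy": 0, "dz": 40, "turn": 0, "grip": 1}, {"dx": 0, "dy": 0, "dz": 35, "turn": 0, "grip": 1}, {"dx": 0, "dy": 0, "dz": 18, "turn": 0, "grip": 1}, {"dx": 0, "dy": 0, "dz": 0, "turn": 0, "grip": 0.5}, {"dx": 0, "dy": 0, "dz": 0, "turn": 0, "grip": 0.5}, {"dx": 0, "dy": 0, "dz": 0, "turn": 0, "grip": 0.5}, {"dx": 0, "dy": 0, "dz": 0, "turn": 0, "grip": 0.5}, {"dx": 0, "dy": 0, "dz": -15, "turn": 0, "grip": 0.5}, {"dx": 0, "dy": 0, "dz": -35, "turn": 0, "grip": 0.5}, {"dx": 0, "dy": 0, "dz": -35, "turn": 0, "grip": 0.5}, {"dx": 0, "dy": 0, "dz": 0, "turn": 0, "grip": 0.5}], force=15)

```text
clock: 36.8
tool_pos: [0.4059, 0.3046, 0.104]
eef_rot: [-0.213, 0.977, 0.002, 0.003]
contact_force: [0.5, 0.6, -1.2]
opening: 0.64
```

```bash
python3 - <<'E'
from h import *
to(480,100,20,np.pi/2)
E
```

```text
pos [405.9 304.6 104. ] jaw -4.284 q7 0.53 t 36.8 op 0.640 | dx 17.6 dy -216.9 dz 84.0 turn 0.429
```

Request:
send_rows(series=[{"dx": 2.9, "dy": -36, "dz": 0, "turn": 0, "grip": 0.5}, {"dx": 2.9, "dy": -36, "dz": 0, "turn": 0, "grip": 0.5}, {"dx": 2.9, "dy": -36, "dz": 0, "turn": 0, "grip": 0.5}, {"dx": 2.9, "dy": -36, "dz": 0, "turn": 0, "grip": 0.5}, {"dx": 2.9, "dy": -36, "dz": 0, "turn": 0, "grip": 0.5}, {"dx": 2.9, "dy": -36, "dz": 0, "turn": 0, "grip": 0.5}, {"dx": 0, "dy": 0, "dz": 0, "turn": 0.143, "grip": 0.5}, {"dx": 0, "dy": 0, "dz": 0, "turn": 0.143, "grip": 0.5}, {"dx": 0, "dy": 0, "dz": 30, "turn": 0.143, "grip": 0.5}, {"dx": 0, "dy": 0, "dz": 35, "turn": 0, "grip": 0.5}, {"dx": 0, "dy": 0, "dz": 15, "turn": 0, "grip": 0.5}, {"dx": 0, "dy": 0, "dz": 4, "turn": 0, "grip": 0.5}, {"dx": 0, "dy": 0, "dz": 2, "turn": 0, "grip": 0.5}, {"dx": 0, "dy": 0, "dz": 0, "turn": 0, "grip": 0.5}])

```text
clock: 38.2
tool_pos: [0.4775, 0.099, 0.0147]
eef_rot: [-0.001, 1.0, -0.001, -0.0]
contact_force: [-2.4, -0.2, 8.2]
opening: 0.635
```

```bash
python3 - <<'E'
from h import *
print(get_state()['contact_force'])
to(480,100,20,np.pi/2)
profile((0.48,0.1),0)
E
```

```text
[-2.37664326 -0.1828387   8.21382861]
pos [477.5  99.   14.7] jaw -4.711 q7 0.45 t 38.2 op 0.635 | dx -2.5 dy 1.0 dz -5.3 turn 0.001
-31 6 [51. 53. 55.] 144.0
-25 13 [53. 56. 60.] 143.0
-19 6 [56. 58. 61.] 148.0
-13 5 [ 51. 120. 124.] 51.0
-7 19 [ 7. 54. 70.] 128.0
-1 14 [  6.  55. 100.] 134.0
5 27 [ 6. 54. 59.] 145.0
11 23 [ 7. 54. 60.] 149.0
17 60 [  6. 106. 128.] 85.0
23 65 [ 53.  95. 124.] 88.0
29 21 [ 5. 54. 58.] 156.0
35 3 [16. 56. 56.] 164.0
41 1 [6. 6. 6.] 207.0
47 2 [4. 5. 6.] 411.0
53 1 [4. 4. 4.] 198.0
65 2 [5. 6. 6.] 297.0
```

Request:
send_rows(series=[{"dx": 0, "dy": 0, "dz": 0, "turn": 0, "grip": 0.8}, {"dx": 0, "dy": 0, "dz": 0, "turn": 0, "grip": 0.8}, {"dx": 0, "dy": 0, "dz": -18, "turn": 0, "grip": 0.8}, {"dx": 0, "dy": 0, "dz": -19, "turn": 0, "grip": 0.8}, {"dx": 17, "dy": 0, "dz": 0, "turn": 0, "grip": 0.8}, {"dx": 16, "dy": 0, "dz": 0, "turn": 0, "grip": 0.8}, {"dx": 0, "dy": 0, "dz": 0, "turn": 0, "grip": 0.8}, {"dx": 0, "dy": 0, "dz": 0, "turn": 0, "grip": 0.8}])

```text
clock: 39.05
tool_pos: [0.4458, 0.0995, 0.0508]
eef_rot: [-0.001, 1.0, -0.0, 0.0]
contact_force: [-0.3, -0.5, -0.8]
opening: 0.804
```

```bash
python3 - <<'E'
from h import *
to(444,99.5,48.5,np.pi/2)
profile((0.48,0.1),0)
E
```

```text
pos [445.8  99.5  50.8] jaw -4.711 q7 0.42 t 39.0 op 0.804 | dx 1.8 dy -0.0 dz 2.3 turn 0.002
-37 2 [54. 55. 55.] 217.0
-31 13 [53. 55. 57.] 167.0
-25 11 [54. 56. 57.] 152.0
-19 19 [52. 55. 57.] 154.0
-13 18 [ 50.  55. 125.] 153.0
-7 23 [  6.  56. 129.] 124.0
-1 18 [ 5. 55. 58.] 152.0
5 23 [ 5. 54. 59.] 159.0
11 21 [ 6. 55. 57.] 151.0
17 24 [ 6. 55. 57.] 200.0
23 21 [ 6. 55. 58.] 225.0
29 21 [ 5. 53. 58.] 239.0
35 3 [ 6.  9. 49.] 168.0
59 1 [5. 5. 5.] 434.0
65 1 [4. 4. 4.] 421.0
```

Request:
send_rows(series=[{"dx": 2.8, "dy": 0, "dz": 2.3, "turn": 0, "grip": 0.8}, {"dx": 0, "dy": 0, "dz": 0, "turn": 0, "grip": 0.5}, {"dx": 0, "dy": 0, "dz": 0, "turn": 0, "grip": 0.5}, {"dx": 0, "dy": 0, "dz": 0, "turn": 0, "grip": 0.5}, {"dx": 0, "dy": 0, "dz": 0, "turn": 0, "grip": 0.5}, {"dx": -7.2, "dy": 0, "dz": -7.5, "turn": 0, "grip": 0.5}, {"dx": -8.1, "dy": 0, "dz": -6.5, "turn": 0, "grip": 0.5}, {"dx": -8.9, "dy": 0, "dz": -5.4, "turn": 0, "grip": 0.5}, {"dx": 0, "dy": 0, "dz": 0, "turn": 0, "grip": 0.5}, {"dx": -9.6, "dy": 0, "dz": -4.1, "turn": 0, "grip": 0.5}, {"dx": 0, "dy": 0, "dz": 0, "turn": 0, "grip": 0.5}, {"dx": -10.1, "dy": 0, "dz": -2.9, "turn": 0, "grip": 0.5}, {"dx": -10.4, "dy": 0, "dz": -1.0, "turn": 0, "grip": 0.5}, {"dx": -10.5, "dy": 0, "dz": 0.5, "turn": 0, "grip": 0.5}, {"dx": -10.4, "dy": 0, "dz": 1.5, "turn": 0, "grip": 0.5}, {"dx": -10.1, "dy": 0, "dz": 2.6, "turn": 0, "grip": 0.5}], force=3)

```text
clock: 40.7
tool_pos: [0.5279, 0.0995, 0.0713]
eef_rot: [-0.001, 1.0, -0.0, 0.0]
contact_force: [0.4, -0.1, 0.6]
opening: 0.635
```

```bash
python3 - <<'E'
from h import *
s=get_state();print(s['tool_pos'],s['contact_force'],s['opening'])
profile((0.55,0.1),0)
E
```

```text
[0.52786037 0.0995012  0.07127241] [ 0.36938205 -0.12188637  0.58678289] 0.6350402937928586
-67 1 [57. 57. 57.] 152.0
-61 8 [59. 59. 61.] 137.0
-55 9 [61. 63. 64.] 126.0
-49 11 [64. 65. 67.] 121.0
-43 8 [66. 68. 68.] 123.0
-37 11 [69. 70. 72.] 125.0
-31 7 [71. 73. 75.] 124.0
-25 9 [73. 75. 77.] 123.0
-19 9 [76. 79. 80.] 123.0
-13 30 [70. 76. 81.] 153.0
-7 48 [56. 65. 76.] 164.0
-1 46 [37. 51. 61.] 167.0
5 43 [26. 37. 47.] 169.0
11 30 [23. 28. 35.] 171.0
35 1 [4. 4. 4.] 451.0
41 1 [5. 5. 5.] 435.0
47 1 [5. 5. 5.] 459.0
53 1 [4. 4. 4.] 436.0
59 1 [5. 5. 5.] 422.0
65 3 [4. 5. 6.] 437.0
```

Request:
send_rows(series=[{"dx": -10, "dy": 0, "dz": 3.5, "turn": 0, "grip": 0.5}, {"dx": -9.5, "dy": 0, "dz": 4.5, "turn": 0, "grip": 0.5}, {"dx": -9, "dy": 0, "dz": 5.3, "turn": 0, "grip": 0.5}, {"dx": -5, "dy": 0, "dz": 5, "turn": 0, "grip": 0.5}, {"dx": 0, "dy": 0, "dz": 3, "turn": 0, "grip": 0.5}])

```text
clock: 41.25
tool_pos: [0.5618, 0.0995, 0.0495]
eef_rot: [-0.0, 1.0, 0.0, 0.0]
contact_force: [-1.4, -0.8, 4.4]
opening: 0.637
```

```bash
python3 - <<'E'
from h import *
s=get_state();print(s['tool_pos'],s['contact_force'],s['opening'])
profile((0.55,0.1),0)
E
```

```text
[0.56181754 0.09948834 0.0495331 ] [-1.35228598 -0.78153427  4.40129602] 0.6366677903063083
-37 5 [63. 65. 67.] 128.0
-31 11 [64. 67. 69.] 159.0
-25 11 [67. 69. 69.] 159.0
-19 1 [71. 71. 71.] 124.0
-13 9 [62. 64. 65.] 139.0
-7 17 [62. 64. 68.] 159.0
-1 17 [62. 64. 67.] 159.0
5 16 [63. 66. 67.] 159.0
11 17 [10. 65. 68.] 157.0
17 104 [11. 35. 62.] 143.0
23 33 [14. 49. 64.] 140.0
29 4 [  4.  66. 129.] 155.0
35 13 [124. 128. 129.] 90.0
41 8 [  6. 128. 130.] 118.0
47 1 [4. 4. 4.] 208.0
65 1 [4. 4. 4.] 217.0
```

Request:
send_rows(series=[{"dx": 0, "dy": 0, "dz": 0, "turn": 0, "grip": 0.9}, {"dx": 0, "dy": 0, "dz": 0, "turn": 0, "grip": 0.9}, {"dx": 0, "dy": 0, "dz": 0, "turn": 0, "grip": 1}, {"dx": 0, "dy": 0, "dz": -25, "turn": 0, "grip": 1}, {"dx": 0, "dy": 0, "dz": -35, "turn": 0, "grip": 1}, {"dx": 0, "dy": 0, "dz": -20, "turn": 0, "grip": 1}, {"dx": 21, "dy": 0, "dz": 0, "turn": 0.14, "grip": 1}, {"dx": 0, "dy": 0, "dz": 0, "turn": 0.14, "grip": 1}, {"dx": 0, "dy": 0, "dz": 0, "turn": 0.14, "grip": 1}, {"dx": 0, "dy": 0, "dz": 0, "turn": 0.14, "grip": 1}, {"dx": 0, "dy": 0, "dz": 0, "turn": 0.14, "grip": 1}, {"dx": 0, "dy": 0, "dz": 0, "turn": 0.14, "grip": 1}, {"dx": 0, "dy": 0, "dz": 0, "turn": 0.14, "grip": 1}, {"dx": 0, "dy": 0, "dz": 0, "turn": 0.14, "grip": 1}, {"dx": 0, "dy": 0, "dz": 0, "turn": 0.14, "grip": 1}, {"dx": 0, "dy": 0, "dz": 0, "turn": 0.14, "grip": 1}, {"dx": 0, "dy": 0, "dz": 0, "turn": 0.14, "grip": 1}, {"dx": 0, "dy": 0, "dz": 0, "turn": 0.03, "grip": 1}])

```text
clock: 43.1
tool_pos: [0.54, 0.0997, 0.1302]
eef_rot: [0.707, 0.707, 0.0, 0.0]
contact_force: [0.7, 0.0, -0.7]
opening: 1.0
```

```bash
python3 - <<'E'
from h import *
to(541,99.5,30,0.0)
inpock(541,99.5)
E
```

```text
pos [540.   99.7 130.2] jaw 0.001 q7 -0.38 t 43.1 op 1.000 | dx -0.2 dy 1.0 dz 100.2 turn 0.001
scene 237 z [0.0548 0.0629 0.0665] ((539.8644409179688, 98.8890151977539), (56.07585525512695, 59.79706573486328), 89.4708480834961)
```

Request:
send_rows(series=[{"dx": 0, "dy": 0, "dz": 38, "turn": 0, "grip": 1}, {"dx": 0, "dy": 0, "dz": 38, "turn": 0, "grip": 1}, {"dx": 0, "dy": 0, "dz": 24, "turn": 0, "grip": 1}, {"dx": 0, "dy": 0, "dz": 0, "turn": 0, "grip": 0.5}, {"dx": 0, "dy": 0, "dz": 0, "turn": 0, "grip": 0.5}, {"dx": 0, "dy": 0, "dz": 0, "turn": 0, "grip": 0.5}, {"dx": 0, "dy": 0, "dz": 0, "turn": 0, "grip": 0.5}, {"dx": 0, "dy": 0, "dz": -10, "turn": 0, "grip": 0.5}, {"dx": 0, "dy": 0, "dz": -35, "turn": 0, "grip": 0.5}, {"dx": 0, "dy": 0, "dz": -43, "turn": 0, "grip": 0.5}, {"dx": 0, "dy": 0, "dz": 0, "turn": -0.1, "grip": 0.5}, {"dx": 0, "dy": 0, "dz": 0, "turn": -0.094, "grip": 0.5}, {"dx": 0, "dy": 0, "dz": 0, "turn": 0, "grip": 0.5}], force=30)

```text
clock: 44.5
tool_pos: [0.5405, 0.0993, 0.1195]
eef_rot: [0.634, 0.773, 0.001, 0.001]
contact_force: [0.1, -0.4, -1.4]
opening: 0.631
```

```bash
python3 - <<'E'
from h import *
print(get_state()['contact_force'])
to(532.4,-121.9,60,0.194)
E
```

```text
[ 0.13306278 -0.36484514 -1.39670907]
pos [540.5  99.3 119.5] jaw 0.196 q7 -0.26 t 44.5 op 0.631 | dx -215.4 dy -51.1 dz 59.5 turn 0.002
```

Request:
send_rows(series=[{"dx": -36, "dy": -8.5, "dz": 0, "turn": 0, "grip": 0.5}, {"dx": -36, "dy": -8.5, "dz": 0, "turn": 0, "grip": 0.5}, {"dx": -36, "dy": -8.5, "dz": 0, "turn": 0, "grip": 0.5}, {"dx": -36, "dy": -8.5, "dz": 0, "turn": 0, "grip": 0.5}, {"dx": -36, "dy": -8.5, "dz": 0, "turn": 0, "grip": 0.5}, {"dx": -35.4, "dy": -8.5, "dz": 0, "turn": 0, "grip": 0.5}, {"dx": 0, "dy": 0, "dz": 0, "turn": 0, "grip": 0.5}, {"dx": 0, "dy": 0, "dz": 30, "turn": 0, "grip": 0.5}, {"dx": 0, "dy": 0, "dz": 25, "turn": 0, "grip": 0.5}, {"dx": 0, "dy": 0, "dz": 5, "turn": 0, "grip": 0.5}, {"dx": 0, "dy": 0, "dz": 0, "turn": 0, "grip": 0.5}, {"dx": 0, "dy": 0, "dz": 0, "turn": 0, "grip": 0.5}])

```text
clock: 45.7
tool_pos: [0.5328, -0.1214, 0.059]
eef_rot: [0.635, 0.773, 0.0, 0.001]
contact_force: [-0.6, -0.7, -1.7]
opening: 0.631
```

```bash
python3 - <<'E'
from h import *
print(get_state()['contact_force'])
to(532.4,-121.9,40,0.194)
E
```

```text
[-0.64796637 -0.7188714  -1.69430454]
pos [ 532.8 -121.4   59. ] jaw 0.196 q7 0.03 t 45.7 op 0.631 | dx -0.4 dy -0.5 dz 19.0 turn 0.002
```

Request:
send_rows(series=[{"dx": -0.4, "dy": -0.5, "dz": 7, "turn": 0, "grip": 0.5}, {"dx": 0, "dy": 0, "dz": 5, "turn": 0, "grip": 0.5}, {"dx": 0, "dy": 0, "dz": 3, "turn": 0, "grip": 0.5}, {"dx": 0, "dy": 0, "dz": 3, "turn": 0, "grip": 0.5}, {"dx": 0, "dy": 0, "dz": 2, "turn": 0, "grip": 0.5}, {"dx": 0, "dy": 0, "dz": 0, "turn": 0, "grip": 0.5}])

```text
clock: 46.3
tool_pos: [0.5316, -0.1222, 0.0387]
eef_rot: [0.635, 0.773, -0.0, 0.0]
contact_force: [-1.9, -0.0, 6.1]
opening: 0.635
```

```bash
python3 - <<'E'
from h import *
s=get_state();print(s['contact_force'],s['moment'])
to(532.4,-121.9,40,0.194)
E
```

```text
[-1.89955811 -0.04306273  6.13315653] [0.05805347 0.27785596 0.00058633]
pos [ 531.6 -122.2   38.7] jaw 0.196 q7 0.03 t 46.3 op 0.635 | dx 0.1 dy 0.8 dz -1.3 turn 0.002
```

Request:
send_rows(series=[{"dx": 0, "dy": 0, "dz": 0, "turn": 0, "grip": 0.85}, {"dx": 0, "dy": 0, "dz": 0, "turn": 0, "grip": 0.85}, {"dx": 0, "dy": 0, "dz": 0, "turn": 0, "grip": 0.85}, {"dx": 0, "dy": 0, "dz": -30, "turn": 0, "grip": 0.85}, {"dx": 0, "dy": 0, "dz": -40, "turn": 0, "grip": 0.9}, {"dx": 0, "dy": 0, "dz": -40, "turn": 0, "grip": 0.9}, {"dx": 38, "dy": 0, "dz": 0, "turn": 0, "grip": 0.9}, {"dx": 40, "dy": 0, "dz": 0, "turn": 0, "grip": 0.9}, {"dx": 40, "dy": 0, "dz": 0, "turn": 0, "grip": 0.9}, {"dx": 40, "dy": 0, "dz": 0, "turn": 0, "grip": 0.9}, {"dx": 40, "dy": 0, "dz": 0, "turn": 0, "grip": 0.9}, {"dx": 40, "dy": 0, "dz": 0, "turn": 0, "grip": 0.9}, {"dx": 0, "dy": 0, "dz": 0, "turn": 0, "grip": 0.9}])

```text
clock: 47.6
tool_pos: [0.4841, 0.1187, 0.1481]
eef_rot: [0.63, 0.776, 0.002, -0.001]
contact_force: [-0.4, -0.4, 1.0]
opening: 0.902
```

```bash
python3 - <<'E'
from h import *
inpock(532.4,-121.9); inpock(646,-100); pots()
to(579.5,355.5,150,1.406)
s=snap('top');im=s['img'][:,:,::-1]; cv2.imwrite('pics/tp2.png',cv2.resize(im[140:260,90:240],None,fx=5,fy=5,interpolation=cv2.INTER_CUBIC))
W=world(s); R=im[...,2].astype(int)-im[...,0]
m=(W[...,2]>0.006)&(W[...,2]<0.03)&(np.hypot(W[...,0]-.57,W[...,1]-.42)<.07)&(R>40); print('handle',m.sum(),cv2.minAreaRect((W[m][:,:2]*1000).astype(np.float32)),cv2.boxPoints(cv2.minAreaRect((W[m][:,:2]*1000).astype(np.float32))))
E
```

```text
top 235 z [0.0657 0.0692 0.0729] ((530.6000366210938, -126.00823974609375), (56.1895866394043, 56.91275405883789), 11.194064140319824)
scene 287 z [0.0556 0.0685 0.0723] ((531.8651733398438, -122.84727478027344), (62.99482727050781, 56.846981048583984), 11.865389823913574)
top 238 z [0.0643 0.0696 0.0736] ((642.9636840820312, -102.92902374267578), (55.92960739135742, 56.38431930541992), 11.048590660095215)
scene 315 z [0.0588 0.0685 0.0724] ((644.2614135742188, -99.79296875), (62.747581481933594, 56.53337860107422), 11.792298316955566)
top 0.83 257 [577. 352.] [57. 64.] long axis deg -8.8 z 0.055
top 0.81 234 [ 530. -126.] [56. 57.] long axis deg -78.7 z 0.069
top 0.52 239 [ 643. -103.] [57. 56.] long axis deg 12.2 z 0.069
scene 0.91 310 [578. 356.] [56. 72.] long axis deg -9.8 z 0.056
scene 0.86 294 [ 532. -123.] [63. 57.] long axis deg 12.5 z 0.066
scene 0.58 334 [ 646. -100.] [64. 57.] long axis deg 11.9 z 0.067
pos [485.6 109.8 148. ] jaw 0.194 q7 -0.32 t 48.0 op 0.899 | dx 223.0 dy 139.4 dz -2.0 turn -1.212
handle 100 ((559.2846069335938, 441.4371643066406), (88.15769958496094, 17.870851516723633), 31.6341495513916) [[517.06866 425.92584]
 [526.44183 410.71033]
 [601.50055 456.9485 ]
 [592.1274  472.164  ]]
```

View pics/tp2.png

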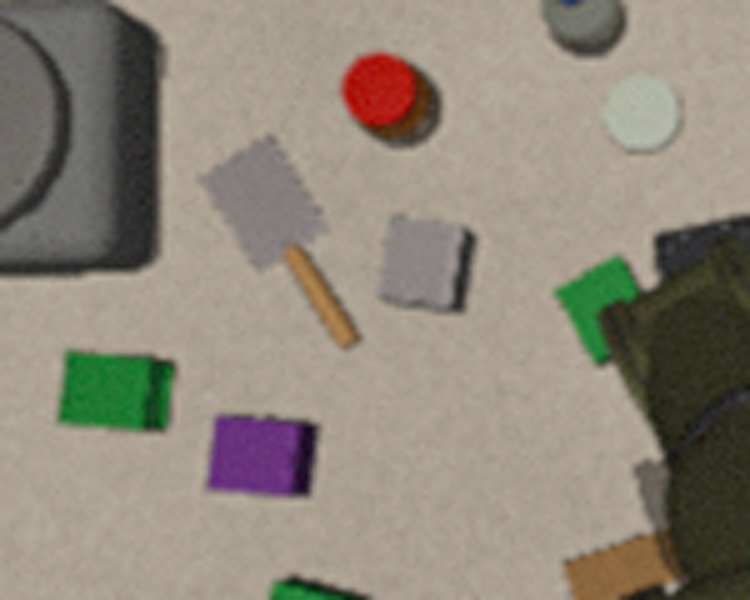

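View pics/last_top.png

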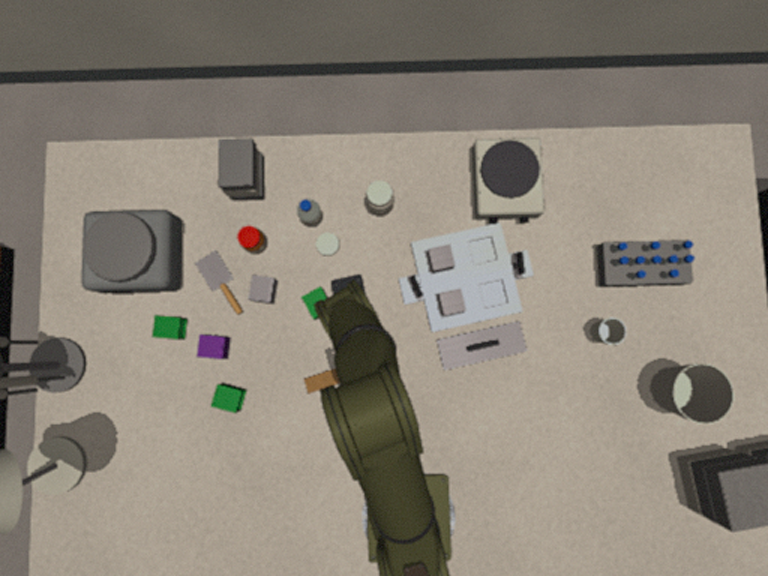

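Request:
send_rows(series=[{"dx": 31.9, "dy": 19.9, "dz": 0, "turn": 0, "grip": 0.9}, {"dx": 31.9, "dy": 19.9, "dz": 0, "turn": 0, "grip": 0.9}, {"dx": 31.9, "dy": 19.9, "dz": 0, "turn": 0, "grip": 0.9}, {"dx": 31.9, "dy": 19.9, "dz": 0, "turn": 0, "grip": 0.9}, {"dx": 31.9, "dy": 19.9, "dz": 0, "turn": 0, "grip": 0.9}, {"dx": 31.9, "dy": 19.9, "dz": 0, "turn": 0, "grip": 0.9}, {"dx": 31.9, "dy": 19.9, "dz": 0, "turn": 0, "grip": 0.9}, {"dx": 0, "dy": 0, "dz": 0, "turn": -0.135, "grip": 0.9}, {"dx": 0, "dy": 0, "dz": 0, "turn": -0.135, "grip": 0.9}, {"dx": 0, "dy": 0, "dz": 0, "turn": -0.135, "grip": 0.9}, {"dx": 0, "dy": 0, "dz": 0, "turn": -0.135, "grip": 0.9}, {"dx": 0, "dy": 0, "dz": 0, "turn": -0.135, "grip": 0.9}, {"dx": 0, "dy": 0, "dz": 0, "turn": -0.135, "grip": 0.9}, {"dx": 0, "dy": 0, "dz": 0, "turn": -0.135, "grip": 0.9}, {"dx": 0, "dy": 0, "dz": 0, "turn": -0.135, "grip": 0.9}, {"dx": 0, "dy": 0, "dz": 0, "turn": -0.135, "grip": 0.9}, {"dx": 0, "dy": 0, "dz": 0, "turn": 0, "grip": 0.9}])

```text
clock: 49.75
tool_pos: [0.5788, 0.3563, 0.1476]
eef_rot: [0.08, 0.997, -0.0, -0.0]
contact_force: [0.5, 0.3, -0.9]
opening: 0.905
```

```bash
python3 - <<'E'
from h import *
to(579.5,355.5,12,1.406)
look('z7',[.58,.356,.03])
E
```

```text
pos [578.8 356.3 147.6] jaw 1.410 q7 0.43 t 49.8 op 0.905 | dx -0.8 dy -0.7 dz 135.6 turn 0.004
```

View pics/z7.png

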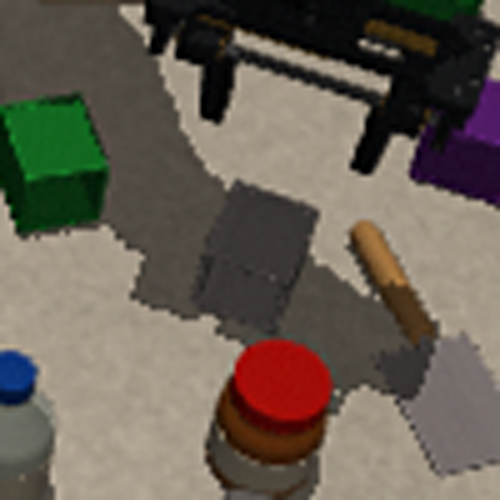

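```bash
python3 - <<'E'
from h import *
profile((0.579,0.356),-0.165,rad=.05,half=.015)
E
```

```text
-35 1 [55. 55. 55.] 288.0
-29 11 [55. 56. 57.] 210.0
-23 18 [55. 57. 60.] 160.0
-17 13 [52. 55. 57.] 164.0
-11 14 [52. 56. 59.] 163.0
-5 23 [ 5. 56. 58.] 164.0
1 25 [ 5. 53. 58.] 167.0
7 18 [ 6. 30. 57.] 167.0
13 23 [ 5. 54. 59.] 168.0
19 21 [ 8. 55. 58.] 167.0
25 26 [ 5. 55. 57.] 168.0
31 18 [ 8. 55. 57.] 168.0
49 1 [5. 5. 5.] 197.0
```

Open toward +x is confirmed, because points on the inside floor are seen at -5 to +30 mm. Now grip, lift and carry.

Request:
send_rows(series=[{"dx": -0.8, "dy": -0.7, "dz": 40, "turn": 0, "grip": 0.9}, {"dx": 0, "dy": 0, "dz": 40, "turn": 0, "grip": 0.9}, {"dx": 0, "dy": 0, "dz": 35, "turn": 0, "grip": 0.9}, {"dx": 0, "dy": 0, "dz": 18, "turn": 0, "grip": 0.9}, {"dx": 0, "dy": 0, "dz": 0, "turn": 0, "grip": 0.5}, {"dx": 0, "dy": 0, "dz": 0, "turn": 0, "grip": 0.5}, {"dx": 0, "dy": 0, "dz": 0, "turn": 0, "grip": 0.5}, {"dx": 0, "dy": 0, "dz": 0, "turn": 0, "grip": 0.5}, {"dx": 0, "dy": 0, "dz": -15, "turn": 0, "grip": 0.5}, {"dx": 0, "dy": 0, "dz": -40, "turn": 0, "grip": 0.5}, {"dx": 0, "dy": 0, "dz": -50, "turn": 0, "grip": 0.5}, {"dx": 0, "dy": 0, "dz": 0, "turn": 0, "grip": 0.5}], force=15)

```text
clock: 51.05
tool_pos: [0.583, 0.3603, 0.1289]
eef_rot: [0.08, 0.997, 0.005, 0.005]
contact_force: [0.9, 1.5, -0.7]
opening: 0.638
```

```bash
python3 - <<'E'
from h import *
to(480,80,30,np.pi/2)
E
```

```text
pos [583.  360.3 128.9] jaw 1.410 q7 0.42 t 51.0 op 0.638 | dx 56.8 dy -293.1 dz 98.9 turn -0.161
```

Request:
send_rows(series=[{"dx": 7.1, "dy": -36.6, "dz": 0, "turn": 0, "grip": 0.5}, {"dx": 7.1, "dy": -36.6, "dz": 0, "turn": 0, "grip": 0.5}, {"dx": 7.1, "dy": -36.6, "dz": 0, "turn": 0, "grip": 0.5}, {"dx": 7.1, "dy": -36.6, "dz": 0, "turn": 0, "grip": 0.5}, {"dx": 7.1, "dy": -36.6, "dz": 0, "turn": 0, "grip": 0.5}, {"dx": 7.1, "dy": -36.6, "dz": 0, "turn": 0, "grip": 0.5}, {"dx": 7.1, "dy": -36.6, "dz": 0, "turn": 0, "grip": 0.5}, {"dx": 7.1, "dy": -36.6, "dz": 0, "turn": 0, "grip": 0.5}, {"dx": 0, "dy": 0, "dz": 0, "turn": -0.08, "grip": 0.5}, {"dx": 0, "dy": 0, "dz": 30, "turn": -0.081, "grip": 0.5}, {"dx": 0, "dy": 0, "dz": 40, "turn": 0, "grip": 0.5}, {"dx": 0, "dy": 0, "dz": 30, "turn": 0, "grip": 0.5}, {"dx": 0, "dy": 0, "dz": 5, "turn": 0, "grip": 0.5}, {"dx": 0, "dy": 0, "dz": 3, "turn": 0, "grip": 0.5}, {"dx": 0, "dy": 0, "dz": 2, "turn": 0, "grip": 0.5}, {"dx": 0, "dy": 0, "dz": 0, "turn": 0, "grip": 0.5}])

```text
clock: 52.65
tool_pos: [0.4768, 0.0765, 0.0122]
eef_rot: [-0.001, 1.0, -0.0, 0.001]
contact_force: [-2.5, -0.5, 13.0]
opening: 0.634
```

```bash
python3 - <<'E'
from h import *
print(get_state()['contact_force'])
to(480,80,30,np.pi/2)
profile((0.48,0.08),0,half=.015)
E
```

```text
[-2.45224741 -0.52165978 13.00050107]
pos [476.8  76.5  12.2] jaw -4.711 q7 0.46 t 52.6 op 0.634 | dx -3.2 dy 3.5 dz -17.8 turn 0.002
-31 3 [54. 55. 56.] 125.0
-25 10 [53. 56. 64.] 141.0
-19 13 [ 55.  58. 119.] 119.0
-13 7 [  5.   5. 118.] 116.0
-7 11 [  5.  53. 119.] 115.0
-1 14 [ 5. 53. 59.] 146.0
5 20 [ 5. 55. 60.] 151.0
11 19 [  5.  57. 128.] 129.0
17 58 [ 54. 110. 127.] 75.0
23 44 [ 51.  90. 122.] 98.0
29 11 [ 5. 55. 64.] 150.0
35 1 [6. 6. 6.] 146.0
59 1 [5. 5. 5.] 443.0
```

Request:
send_rows(series=[{"dx": 0, "dy": 0, "dz": 0, "turn": 0, "grip": 0.8}, {"dx": 0, "dy": 0, "dz": 0, "turn": 0, "grip": 0.8}, {"dx": 0, "dy": 0, "dz": -18, "turn": 0, "grip": 0.8}, {"dx": 0, "dy": 0, "dz": -19, "turn": 0, "grip": 0.8}, {"dx": 17, "dy": 0, "dz": 0, "turn": 0, "grip": 0.8}, {"dx": 15, "dy": 0, "dz": 0, "turn": 0, "grip": 0.8}, {"dx": 0, "dy": 0, "dz": 0, "turn": 0, "grip": 0.8}, {"dx": 0, "dy": 0, "dz": 0, "turn": 0, "grip": 0.8}])

```text
clock: 53.5
tool_pos: [0.4452, 0.0768, 0.0472]
eef_rot: [-0.001, 1.0, -0.0, 0.0]
contact_force: [0.6, -0.2, -0.2]
opening: 0.799
```

```bash
python3 - <<'E'
from h import *
to(444,78,48.5,np.pi/2)
s=snap('scene');Q=world(s)
m=(np.hypot(Q[...,0]-.48,Q[...,1]-.077)<.05)&(Q[...,2]>.05)&(Q[...,2]<.06); a=Q[m]; print(np.percentile(a[:,0],[2,98])*1000, np.percentile(a[:,1],[2,98])*1000)
E
```

```text
pos [445.2  76.8  47.2] jaw -4.711 q7 0.42 t 53.5 op 0.799 | dx 1.2 dy 1.2 dz -1.3 turn 0.002
[443.76560454 507.57889313] [ 40.24097023 112.10417316]
```

Request:
send_rows(series=[{"dx": 3, "dy": 0, "dz": -1.5, "turn": 0, "grip": 0.8}, {"dx": 0, "dy": 0, "dz": 0, "turn": 0, "grip": 0.5}, {"dx": 0, "dy": 0, "dz": 0, "turn": 0, "grip": 0.5}, {"dx": 0, "dy": 0, "dz": 0, "turn": 0, "grip": 0.5}, {"dx": 0, "dy": 0, "dz": 0, "turn": 0, "grip": 0.5}, {"dx": -7.2, "dy": 0, "dz": -7.5, "turn": 0, "grip": 0.5}, {"dx": -8.1, "dy": 0, "dz": -6.5, "turn": 0, "grip": 0.5}, {"dx": -8.9, "dy": 0, "dz": -5.4, "turn": 0, "grip": 0.5}, {"dx": 0, "dy": 0, "dz": 0, "turn": 0, "grip": 0.5}, {"dx": -9.6, "dy": 0, "dz": -4.1, "turn": 0, "grip": 0.5}, {"dx": 0, "dy": 0, "dz": 0, "turn": 0, "grip": 0.5}, {"dx": -10.1, "dy": 0, "dz": -2.9, "turn": 0, "grip": 0.5}, {"dx": -10.4, "dy": 0, "dz": -1.0, "turn": 0, "grip": 0.5}, {"dx": -10.5, "dy": 0, "dz": 0.5, "turn": 0, "grip": 0.5}, {"dx": -10.4, "dy": 0, "dz": 1.5, "turn": 0, "grip": 0.5}, {"dx": -10.1, "dy": 0, "dz": 2.6, "turn": 0, "grip": 0.5}], force=3)

```text
clock: 55.15
tool_pos: [0.5262, 0.0766, 0.071]
eef_rot: [-0.001, 1.0, -0.0, -0.001]
contact_force: [-2.0, -0.3, 3.7]
opening: 0.637
```

```bash
python3 - <<'E'
from h import *
s=get_state();print(s['tool_pos'],s['contact_force'],s['opening'])
profile((0.55,0.077),0,half=.015)
E
```

```text
[0.52615971 0.07663128 0.07099048] [-2.00023378 -0.28262954  3.70997764] 0.636741072056597
-25 4 [77. 79. 79.] 191.0
-19 18 [75. 78. 81.] 178.0
-13 14 [70. 76. 81.] 186.0
-7 26 [68. 74. 79.] 185.0
-1 26 [60. 67. 71.] 186.0
5 22 [57. 61. 66.] 188.0
11 23 [50. 55. 61.] 189.0
17 18 [32. 53. 59.] 192.0
23 25 [20. 50. 55.] 219.0
29 11 [41. 45. 48.] 271.0
35 2 [ 9. 28. 47.] 404.0
53 1 [6. 6. 6.] 448.0
59 1 [4. 4. 4.] 452.0
```

Request:
send_rows(series=[{"dx": -12, "dy": 0, "dz": 2, "turn": 0, "grip": 0.5}, {"dx": -12, "dy": 0, "dz": 1, "turn": 0, "grip": 0.5}, {"dx": -12, "dy": 0, "dz": 0, "turn": 0, "grip": 0.5}, {"dx": -12, "dy": 0, "dz": 0, "turn": 0, "grip": 0.5}])

```text
clock: 55.6
tool_pos: [0.5742, 0.0765, 0.0676]
eef_rot: [-0.001, 1.0, -0.0, -0.001]
contact_force: [-1.0, -0.3, -0.6]
opening: 0.636
```

```bash
python3 - <<'E'
from h import *
s=get_state();print(s['tool_pos'],s['contact_force'],s['opening'])
profile((0.58,0.077),0,half=.015)
E
```

```text
[0.57422868 0.07653516 0.06763324] [-1.02838858 -0.28283645 -0.64303471] 0.6355607530876562
-49 5 [55. 55. 57.] 152.0
-43 4 [56. 56. 59.] 124.0
-37 7 [61. 61. 63.] 111.0
-31 5 [65. 66. 67.] 114.0
-25 9 [68. 70. 70.] 114.0
-19 4 [73. 75. 76.] 114.0
-13 9 [75. 77. 79.] 114.0
-7 7 [78. 80. 81.] 125.0
-1 19 [74. 80. 84.] 162.0
5 34 [64. 72. 81.] 173.0
11 25 [57. 64. 68.] 175.0
17 37 [44. 54. 62.] 178.0
23 35 [37. 42. 51.] 177.0
29 22 [31. 34. 39.] 180.0
35 4 [31. 33. 34.] 178.0
53 1 [5. 5. 5.] 448.0
59 2 [5. 6. 6.] 452.0
65 3 [5. 6. 6.] 453.0
```

Rotated to about 57° now. Finish the arc.

Request:
send_rows(series=[{"dx": -10.5, "dy": 0, "dz": 2, "turn": 0, "grip": 0.5}, {"dx": -10.2, "dy": 0, "dz": 3, "turn": 0, "grip": 0.5}, {"dx": -9.7, "dy": 0, "dz": 4, "turn": 0, "grip": 0.5}, {"dx": -9.1, "dy": 0, "dz": 5.2, "turn": 0, "grip": 0.5}, {"dx": -7, "dy": 0, "dz": 5.5, "turn": 0, "grip": 0.5}, {"dx": 0, "dy": 0, "dz": 2, "turn": 0, "grip": 0.5}])

```text
clock: 56.25
tool_pos: [0.6223, 0.0768, 0.0463]
eef_rot: [-0.0, 1.0, 0.0, 0.001]
contact_force: [-0.9, -0.2, 4.0]
opening: 0.636
```

```bash
python3 - <<'E'
from h import *
s=get_state();print(s['tool_pos'],s['contact_force'],s['opening'])
profile((0.6,0.077),0,half=.015)
E
```

```text
[0.62226069 0.07675545 0.04630379] [-0.92572986 -0.16129954  4.04101232] 0.6360197947764415
-19 4 [64. 64. 65.] 153.0
-13 15 [63. 65. 69.] 155.0
-7 4 [66. 68. 71.] 152.0
5 16 [61. 63. 66.] 149.0
11 11 [62. 63. 65.] 163.0
17 14 [61. 63. 67.] 164.0
23 41 [13. 35. 65.] 151.0
29 80 [12. 44. 63.] 145.0
41 3 [126. 127. 127.] 101.0
47 20 [123. 125. 129.] 85.0
53 2 [6. 6. 6.] 216.0
59 1 [4. 4. 4.] 210.0
65 2 [6. 7. 8.] 224.0
```

Request:
send_rows(series=[{"dx": 0, "dy": 0, "dz": 0, "turn": 0, "grip": 0.9}, {"dx": 0, "dy": 0, "dz": 0, "turn": 0, "grip": 0.9}, {"dx": 0, "dy": 0, "dz": 0, "turn": 0, "grip": 1}, {"dx": 0, "dy": 0, "dz": -25, "turn": 0, "grip": 1}, {"dx": 0, "dy": 0, "dz": -35, "turn": 0, "grip": 1}, {"dx": 0, "dy": 0, "dz": -20, "turn": 0, "grip": 1}, {"dx": 22, "dy": 0, "dz": 0, "turn": 0.14, "grip": 1}, {"dx": 0, "dy": 0, "dz": 0, "turn": 0.14, "grip": 1}, {"dx": 0, "dy": 0, "dz": 0, "turn": 0.14, "grip": 1}, {"dx": 0, "dy": 0, "dz": 0, "turn": 0.14, "grip": 1}, {"dx": 0, "dy": 0, "dz": 0, "turn": 0.14, "grip": 1}, {"dx": 0, "dy": 0, "dz": 0, "turn": 0.14, "grip": 1}, {"dx": 0, "dy": 0, "dz": 0, "turn": 0.14, "grip": 1}, {"dx": 0, "dy": 0, "dz": 0, "turn": 0.14, "grip": 1}, {"dx": 0, "dy": 0, "dz": 0, "turn": 0.14, "grip": 1}, {"dx": 0, "dy": 0, "dz": 0, "turn": 0.14, "grip": 1}, {"dx": 0, "dy": 0, "dz": 0, "turn": 0.14, "grip": 1}, {"dx": 0, "dy": 0, "dz": 0, "turn": 0.03, "grip": 1}])

```text
clock: 58.1
tool_pos: [0.5992, 0.077, 0.1268]
eef_rot: [0.707, 0.707, 0.0, 0.0]
contact_force: [0.5, 0.3, 0.5]
opening: 0.996
```

```bash
python3 - <<'E'
from h import *
inpock(600,76.5)
to(600,76.5,30,0.0)
E
```

```text
scene 223 z [0.0539 0.0626 0.0664] ((597.0074462890625, 76.08574676513672), (63.509307861328125, 56.678565979003906), 0.07753303647041321)
pos [599.2  76.9 126.7] jaw 0.005 q7 -0.34 t 58.2 op 1.000 | dx -0.4 dy 0.8 dz 96.7 turn 0.005
```

Request:
send_rows(series=[{"dx": 0, "dy": 0, "dz": 38, "turn": 0, "grip": 1}, {"dx": 0, "dy": 0, "dz": 36, "turn": 0, "grip": 1}, {"dx": 0, "dy": 0, "dz": 22, "turn": 0, "grip": 1}, {"dx": 0, "dy": 0, "dz": 0, "turn": 0, "grip": 0.5}, {"dx": 0, "dy": 0, "dz": 0, "turn": 0, "grip": 0.5}, {"dx": 0, "dy": 0, "dz": 0, "turn": 0, "grip": 0.5}, {"dx": 0, "dy": 0, "dz": 0, "turn": 0, "grip": 0.5}, {"dx": 0, "dy": 0, "dz": -10, "turn": 0, "grip": 0.5}, {"dx": 0, "dy": 0, "dz": -45, "turn": 0, "grip": 0.5}, {"dx": 0, "dy": 0, "dz": -50, "turn": 0, "grip": 0.5}, {"dx": 0, "dy": 0, "dz": 0, "turn": -0.1, "grip": 0.5}, {"dx": 0, "dy": 0, "dz": 0, "turn": -0.094, "grip": 0.5}, {"dx": 0, "dy": 0, "dz": 0, "turn": 0, "grip": 0.5}], force=30)

```text
clock: 59.5
tool_pos: [0.5996, 0.0765, 0.1372]
eef_rot: [0.634, 0.773, 0.001, 0.001]
contact_force: [-0.1, -0.3, -2.0]
opening: 0.634
```

```bash
python3 - <<'E'
from h import *
print(get_state()['contact_force'])
to(554.8,-235.7,60,0.194)
E
```

```text
[-0.11536859 -0.3182637  -1.96527979]
pos [599.6  76.5 137.2] jaw 0.196 q7 -0.20 t 59.5 op 0.634 | dx -297.5 dy -104.8 dz 77.2 turn 0.002
```

Request:
send_rows(series=[{"dx": -37, "dy": -13, "dz": 0, "turn": 0, "grip": 0.5}, {"dx": -37, "dy": -13, "dz": 0, "turn": 0, "grip": 0.5}, {"dx": -37, "dy": -13, "dz": 0, "turn": 0, "grip": 0.5}, {"dx": -37, "dy": -13, "dz": 0, "turn": 0, "grip": 0.5}, {"dx": -37, "dy": -13, "dz": 0, "turn": 0, "grip": 0.5}, {"dx": -37, "dy": -13, "dz": 0, "turn": 0, "grip": 0.5}, {"dx": -37, "dy": -13, "dz": 0, "turn": 0, "grip": 0.5}, {"dx": -38, "dy": -13.5, "dz": 0, "turn": 0, "grip": 0.5}, {"dx": 0, "dy": 0, "dz": 0, "turn": 0, "grip": 0.5}, {"dx": 0, "dy": 0, "dz": 40, "turn": 0, "grip": 0.5}, {"dx": 0, "dy": 0, "dz": 30, "turn": 0, "grip": 0.5}, {"dx": 0, "dy": 0, "dz": 6, "turn": 0, "grip": 0.5}, {"dx": 0, "dy": 0, "dz": 0, "turn": 0, "grip": 0.5}, {"dx": 0, "dy": 0, "dz": 0, "turn": 0, "grip": 0.5}])

```text
clock: 60.9
tool_pos: [0.5557, -0.235, 0.0609]
eef_rot: [0.635, 0.773, 0.0, 0.001]
contact_force: [0.0, 0.4, -1.3]
opening: 0.632
```

```bash
python3 - <<'E'
from h import *
print(get_state()['contact_force'])
to(554.8,-235.7,40,0.194)
E
```

```text
[ 0.0282514   0.40299975 -1.3350139 ]
pos [ 555.7 -235.    60.9] jaw 0.196 q7 0.22 t 60.9 op 0.632 | dx -0.5 dy -1.1 dz 20.9 turn 0.002
```

Request:
send_rows(series=[{"dx": -0.5, "dy": -1.1, "dz": 8, "turn": 0, "grip": 0.5}, {"dx": 0, "dy": 0, "dz": 5, "turn": 0, "grip": 0.5}, {"dx": 0, "dy": 0, "dz": 4, "turn": 0, "grip": 0.5}, {"dx": 0, "dy": 0, "dz": 3, "turn": 0, "grip": 0.5}, {"dx": 0, "dy": 0, "dz": 2, "turn": 0, "grip": 0.5}, {"dx": 0, "dy": 0, "dz": 1, "turn": 0, "grip": 0.5}, {"dx": 0, "dy": 0, "dz": 0, "turn": 0, "grip": 0.5}])

```text
clock: 61.6
tool_pos: [0.5536, -0.2357, 0.0391]
eef_rot: [0.635, 0.773, -0.0, 0.0]
contact_force: [-6.1, 2.3, 19.7]
opening: 0.634
```

```bash
python3 - <<'E'
from h import *
print(get_state()['contact_force'])
to(554.8,-235.7,40,0.194)
E
```

```text
[-6.09051039  2.26703354 19.67722727]
pos [ 553.6 -235.7   39.1] jaw 0.196 q7 0.21 t 61.6 op 0.634 | dx -0.2 dy 1.2 dz -0.9 turn 0.002
```

Request:
send_rows(series=[{"dx": 0, "dy": 0, "dz": 0, "turn": 0, "grip": 0.85}, {"dx": 0, "dy": 0, "dz": 0, "turn": 0, "grip": 0.85}, {"dx": 0, "dy": 0, "dz": 0, "turn": 0, "grip": 0.85}, {"dx": 0, "dy": 0, "dz": -30, "turn": 0, "grip": 0.85}, {"dx": 0, "dy": 0, "dz": -40, "turn": 0, "grip": 0.5}, {"dx": 0, "dy": 0, "dz": -40, "turn": 0, "grip": 0.5}, {"dx": 38, "dy": 0, "dz": 0, "turn": 0, "grip": 0.5}, {"dx": 40, "dy": 0, "dz": 0, "turn": 0, "grip": 0.5}, {"dx": 40, "dy": 0, "dz": 0, "turn": 0, "grip": 0.5}, {"dx": 40, "dy": 0, "dz": 0, "turn": 0, "grip": 0.5}, {"dx": 40, "dy": 0, "dz": 0, "turn": 0, "grip": 0.5}, {"dx": 40, "dy": 0, "dz": 0, "turn": 0, "grip": 0.5}, {"dx": 40, "dy": 0, "dz": 0, "turn": 0, "grip": 0.5}, {"dx": 40, "dy": 0, "dz": 0, "turn": 0, "grip": 0.5}, {"dx": 0, "dy": 0, "dz": 0, "turn": 0, "grip": 0.5}])

```text
clock: 63.1
tool_pos: [0.4907, 0.0838, 0.1466]
eef_rot: [0.63, 0.776, 0.002, -0.002]
contact_force: [0.4, 0.0, 0.1]
opening: 0.5
```

```bash
python3 - <<'E'
from h import *
for p in [(554.8,-235.7),(532.4,-122),(646,-100)]: inpock(*p)
snap('top','top9'); snap('scene','sc9')
to(574.5,-35,150,0.194+1.739)
E
```

```text
top 243 z [0.0647 0.0692 0.0732] ((552.5453491210938, -239.09063720703125), (56.28645706176758, 58.32856750488281), 11.148838996887207)
scene 289 z [0.0574 0.0683 0.0721] ((554.634765625, -235.79794311523438), (62.24681854248047, 57.2282829284668), 10.997054100036621)
top 238 z [0.0658 0.0697 0.0735] ((530.3652954101562, -125.61409759521484), (56.03922653198242, 56.57828140258789), 10.892017364501953)
scene 280 z [0.0572 0.0685 0.0721] ((531.5208129882812, -122.43175506591797), (63.90742874145508, 57.12152099609375), 9.726491928100586)
top 234 z [0.0653 0.0697 0.0744] ((642.8681030273438, -103.37022399902344), (55.96501541137695, 56.62030029296875), 10.586960792541504)
scene 320 z [0.0596 0.0688 0.0727] ((646.9166259765625, -99.41835021972656), (62.05371856689453, 58.5331916809082), 10.500802040100098)
pos [492.   74.8 146.6] jaw 0.193 q7 -0.28 t 63.5 op 0.501 | dx -123.6 dy 59.9 dz -3.4 turn 1.402
```

View pics/top9.png

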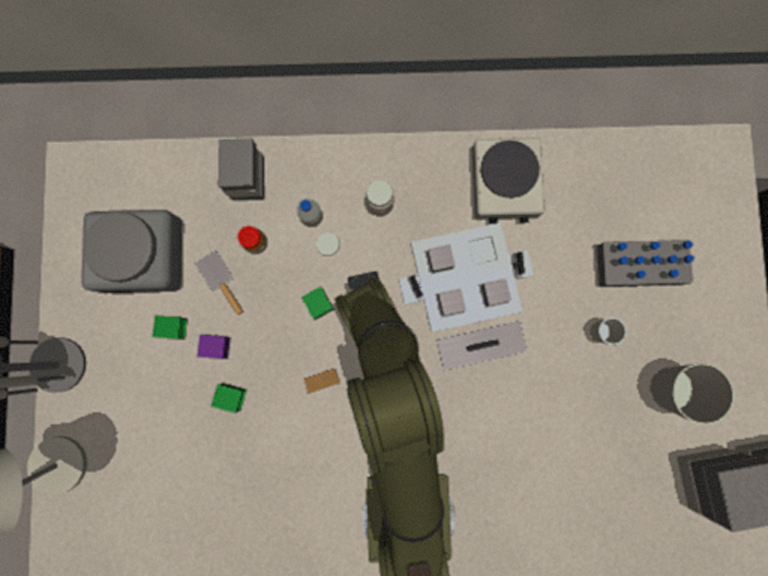

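View pics/sc9.png

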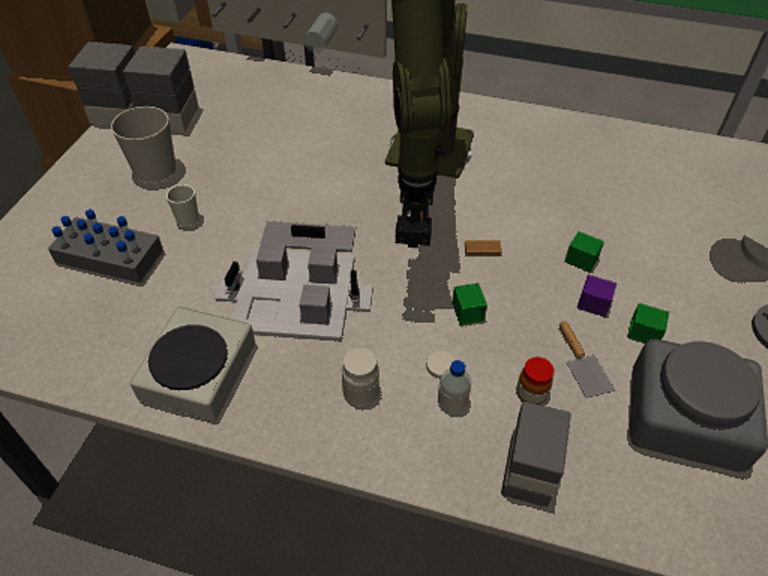

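Request:
send_rows(series=[{"dx": -30.9, "dy": 15, "dz": 0, "turn": 0, "grip": 0.5}, {"dx": -30.9, "dy": 15, "dz": 0, "turn": 0, "grip": 0.5}, {"dx": -30.9, "dy": 15, "dz": 0, "turn": 0, "grip": 0.5}, {"dx": -30.9, "dy": 15, "dz": 0, "turn": 0, "grip": 0.5}, {"dx": 0, "dy": 0, "dz": 0, "turn": -0.134, "grip": 0.5}, {"dx": 0, "dy": 0, "dz": 0, "turn": -0.134, "grip": 0.5}, {"dx": 0, "dy": 0, "dz": 0, "turn": -0.134, "grip": 0.5}, {"dx": 0, "dy": 0, "dz": 0, "turn": -0.134, "grip": 0.5}, {"dx": 0, "dy": 0, "dz": 0, "turn": -0.134, "grip": 0.5}, {"dx": 0, "dy": 0, "dz": 0, "turn": -0.134, "grip": 0.5}, {"dx": 0, "dy": 0, "dz": 0, "turn": -0.134, "grip": 0.5}, {"dx": 0, "dy": 0, "dz": 0, "turn": -0.134, "grip": 0.5}, {"dx": 0, "dy": 0, "dz": 0, "turn": -0.134, "grip": 0.5}, {"dx": 0, "dy": 0, "dz": 0, "turn": -0.134, "grip": 0.5}, {"dx": 0, "dy": 0, "dz": 0, "turn": -0.134, "grip": 0.5}, {"dx": 0, "dy": 0, "dz": 0, "turn": -0.134, "grip": 0.5}, {"dx": 0, "dy": 0, "dz": 0, "turn": -0.134, "grip": 0.5}, {"dx": 0, "dy": 0, "dz": 0, "turn": 0, "grip": 0.5}])

```text
clock: 65.3
tool_pos: [0.5744, -0.0346, 0.1462]
eef_rot: [-0.182, 0.983, 0.0, -0.0]
contact_force: [0.3, -0.6, 0.8]
opening: 0.499
```

```bash
python3 - <<'E'
from h import *
to(574.5,-35,38,0.194+1.739)
E
```

```text
pos [574.4 -34.6 146.2] jaw -4.347 q7 1.25 t 65.3 op 0.499 | dx 0.0 dy -0.4 dz 108.2 turn 0.003
```

Request:
send_rows(series=[{"dx": 0, "dy": -0.4, "dz": 40, "turn": 0, "grip": 0.5}, {"dx": 0, "dy": 0, "dz": 35, "turn": 0, "grip": 0.5}, {"dx": 0, "dy": 0, "dz": 20, "turn": 0, "grip": 0.5}, {"dx": 0, "dy": 0, "dz": 12, "turn": 0, "grip": 0.5}, {"dx": 0, "dy": 0, "dz": 0, "turn": 0, "grip": 0}, {"dx": 0, "dy": 0, "dz": 0, "turn": 0, "grip": 0}, {"dx": 0, "dy": 0, "dz": 0, "turn": 0, "grip": 0}, {"dx": 0, "dy": 0, "dz": 0, "turn": 0, "grip": 0}, {"dx": 0, "dy": 0, "dz": 0, "turn": 0.13, "grip": 0}, {"dx": 0, "dy": 0, "dz": 0, "turn": 0.13, "grip": 0}, {"dx": 0, "dy": 0, "dz": 0, "turn": 0.13, "grip": 0}, {"dx": 0, "dy": 0, "dz": 0, "turn": 0.13, "grip": 0}, {"dx": 0, "dy": 0, "dz": 0, "turn": 0.13, "grip": 0}, {"dx": 0, "dy": 0, "dz": 0, "turn": 0.13, "grip": 0}, {"dx": 0, "dy": 0, "dz": 0, "turn": 0.13, "grip": 0}, {"dx": 0, "dy": 0, "dz": 0, "turn": 0.13, "grip": 0}, {"dx": 0, "dy": 0, "dz": 0, "turn": 0, "grip": 0}], force=40)

```text
clock: 67.0
tool_pos: [0.5756, -0.0353, 0.0407]
eef_rot: [0.331, 0.944, -0.001, 0.001]
contact_force: [0.4, -3.8, 4.6]
opening: 0.145
```

```bash
python3 - <<'E'
from h import *
to(574.5,-35,38,0.194);s=get_state();print(s['contact_force'],s['moment'])
E
```

```text
pos [575.6 -35.3  40.7] jaw 0.896 q7 0.34 t 67.0 op 0.145 | dx 1.0 dy -0.4 dz 2.7 turn 0.702
[ 0.36221572 -3.78768017  4.56151527] [-0.8043225   0.06742481  0.00864239]
```

Continue 0.70 to the stop, plus a little over.

Request:
send_rows(series=[{"dx": 0, "dy": 0, "dz": 0, "turn": 0.13, "grip": 0}, {"dx": 0, "dy": 0, "dz": 0, "turn": 0.13, "grip": 0}, {"dx": 0, "dy": 0, "dz": 0, "turn": 0.13, "grip": 0}, {"dx": 0, "dy": 0, "dz": 0, "turn": 0.13, "grip": 0}, {"dx": 0, "dy": 0, "dz": 0, "turn": 0.1, "grip": 0}, {"dx": 0, "dy": 0, "dz": 0, "turn": 0.08, "grip": 0}, {"dx": 0, "dy": 0, "dz": 0, "turn": 0.04, "grip": 0}, {"dx": 0, "dy": 0, "dz": 0, "turn": 0, "grip": 0}])

```text
clock: 67.8
tool_pos: [0.5747, -0.0358, 0.0407]
eef_rot: [0.648, 0.761, -0.001, 0.001]
contact_force: [-1.5, -4.9, 6.9]
opening: 0.15
```

```bash
python3 - <<'E'
from h import *
to(574.5,-35,38,0.194);s=get_state();print(s['contact_force'],s['moment'])
E
```

```text
pos [574.7 -35.8  40.7] jaw 0.160 q7 -0.13 t 67.8 op 0.150 | dx 0.9 dy -0.0 dz 2.7 turn -0.034
[-1.54085927 -4.92502622  6.88630926] [-1.13276523  0.35666809  0.27023981]
```

Request:
send_rows(series=[{"dx": 0, "dy": 0, "dz": 0, "turn": 0.06, "grip": 0}, {"dx": 0, "dy": 0, "dz": 0, "turn": 0.04, "grip": 0}, {"dx": 0, "dy": 0, "dz": 0, "turn": 0, "grip": 0}])

```text
clock: 68.1
tool_pos: [0.5746, -0.0355, 0.0407]
eef_rot: [0.685, 0.729, -0.001, 0.001]
contact_force: [-1.6, -4.3, 8.6]
opening: 0.159
```

```bash
python3 - <<'E'
from h import *
to(574.5,-35,38,0.194);s=get_state();print(s['contact_force'],s['moment'])
E
```

```text
pos [574.6 -35.5  40.7] jaw 0.062 q7 -0.19 t 68.1 op 0.159 | dx 0.5 dy -0.0 dz 2.7 turn -0.132
[-1.64301503 -4.33995876  8.57781978] [-1.08057108  0.45012017  0.72719725]
```

Request:
send_rows(series=[{"dx": 0, "dy": 0, "dz": 0, "turn": 0, "grip": 0.5}, {"dx": 0, "dy": 0, "dz": 0, "turn": 0, "grip": 0.5}, {"dx": 0, "dy": 0, "dz": 0, "turn": 0, "grip": 0.5}, {"dx": 0, "dy": 0, "dz": -30, "turn": 0, "grip": 0.5}, {"dx": 0, "dy": 0, "dz": -40, "turn": 0, "grip": 0.5}, {"dx": 0, "dy": 0, "dz": -40, "turn": 0, "grip": 0.5}, {"dx": 0, "dy": 0, "dz": 0, "turn": 0, "grip": 0.5}])

```text
clock: 68.8
tool_pos: [0.5783, -0.0331, 0.1544]
eef_rot: [0.686, 0.728, 0.004, 0.003]
contact_force: [0.3, 0.3, 0.2]
opening: 0.5
```

```bash
python3 - <<'E'
from h import *
to(626.2,-300.2,150,0.194-1.739)
E
```

```text
pos [578.3 -33.1 154.4] jaw 0.059 q7 -0.15 t 68.8 op 0.500 | dx -269.4 dy 32.1 dz 4.4 turn -1.538
```

Request:
send_rows(series=[{"dx": -38.5, "dy": 4.6, "dz": 0, "turn": 0, "grip": 0.5}, {"dx": -38.5, "dy": 4.6, "dz": 0, "turn": 0, "grip": 0.5}, {"dx": -38.5, "dy": 4.6, "dz": 0, "turn": 0, "grip": 0.5}, {"dx": -38.5, "dy": 4.6, "dz": 0, "turn": 0, "grip": 0.5}, {"dx": -38.5, "dy": 4.6, "dz": 0, "turn": 0, "grip": 0.5}, {"dx": -38.5, "dy": 4.6, "dz": 0, "turn": 0, "grip": 0.5}, {"dx": -38.5, "dy": 4.6, "dz": 0, "turn": 0, "grip": 0.5}, {"dx": 0, "dy": 0, "dz": 0, "turn": 0.134, "grip": 0.5}, {"dx": 0, "dy": 0, "dz": 0, "turn": 0.134, "grip": 0.5}, {"dx": 0, "dy": 0, "dz": 0, "turn": 0.134, "grip": 0.5}, {"dx": 0, "dy": 0, "dz": 0, "turn": 0.134, "grip": 0.5}, {"dx": 0, "dy": 0, "dz": 0, "turn": 0.134, "grip": 0.5}, {"dx": 0, "dy": 0, "dz": 0, "turn": 0.134, "grip": 0.5}, {"dx": 0, "dy": 0, "dz": 0, "turn": 0.134, "grip": 0.5}, {"dx": 0, "dy": 0, "dz": 0, "turn": 0.134, "grip": 0.5}, {"dx": 0, "dy": 0, "dz": 0, "turn": 0.134, "grip": 0.5}, {"dx": 0, "dy": 0, "dz": 0, "turn": 0.134, "grip": 0.5}, {"dx": 0, "dy": 0, "dz": 0, "turn": 0.134, "grip": 0.5}, {"dx": 0, "dy": 0, "dz": 0, "turn": 0.134, "grip": 0.5}, {"dx": 0, "dy": 0, "dz": 0, "turn": 0, "grip": 0.5}])

```text
clock: 70.8
tool_pos: [0.6223, -0.3, 0.1483]
eef_rot: [1.0, 0.011, -0.001, -0.0]
contact_force: [0.3, 0.5, 0.4]
opening: 0.502
```

```bash
python3 - <<'E'
from h import *
to(626.2,-300.2,40,0.194-1.739)
E
```

```text
pos [ 622.3 -300.   148.3] jaw -1.549 q7 -0.99 t 70.8 op 0.502 | dx 3.9 dy 0.3 dz 108.3 turn -0.004
```

Request:
send_rows(series=[{"dx": 3.9, "dy": 0.3, "dz": 40, "turn": 0, "grip": 0.5}, {"dx": 0, "dy": 0, "dz": 35, "turn": 0, "grip": 0.5}, {"dx": 0, "dy": 0, "dz": 20, "turn": 0, "grip": 0.5}, {"dx": 0, "dy": 0, "dz": 12, "turn": 0, "grip": 0.5}, {"dx": 0, "dy": 0, "dz": 0, "turn": 0, "grip": 0}, {"dx": 0, "dy": 0, "dz": 0, "turn": 0, "grip": 0}, {"dx": 0, "dy": 0, "dz": 0, "turn": 0, "grip": 0}, {"dx": 0, "dy": 0, "dz": 0, "turn": 0, "grip": 0}, {"dx": 0, "dy": 0, "dz": 0, "turn": -0.13, "grip": 0}, {"dx": 0, "dy": 0, "dz": 0, "turn": -0.13, "grip": 0}, {"dx": 0, "dy": 0, "dz": 0, "turn": -0.13, "grip": 0}, {"dx": 0, "dy": 0, "dz": 0, "turn": -0.13, "grip": 0}, {"dx": 0, "dy": 0, "dz": 0, "turn": -0.13, "grip": 0}, {"dx": 0, "dy": 0, "dz": 0, "turn": -0.13, "grip": 0}, {"dx": 0, "dy": 0, "dz": 0, "turn": -0.13, "grip": 0}, {"dx": 0, "dy": 0, "dz": 0, "turn": -0.13, "grip": 0}, {"dx": 0, "dy": 0, "dz": 0, "turn": 0, "grip": 0}], force=40)

```text
clock: 72.5
tool_pos: [0.6271, -0.2989, 0.0441]
eef_rot: [0.862, 0.508, 0.001, -0.001]
contact_force: [-1.5, 4.2, 5.9]
opening: 0.147
```

```bash
python3 - <<'E'
from h import *
to(626.2,-300.2,38,0.194);s=get_state();print(s['contact_force'],s['moment'])
E
```

```text
pos [ 627.1 -298.9   44.1] jaw -0.506 q7 -0.22 t 72.5 op 0.147 | dx -1.6 dy -0.1 dz 6.1 turn -0.700
[-1.49955144  4.24979544  5.92038225] [0.85522235 0.54475472 0.07239744]
```

Request:
send_rows(series=[{"dx": 0, "dy": 0, "dz": 0, "turn": -0.13, "grip": 0}, {"dx": 0, "dy": 0, "dz": 0, "turn": -0.13, "grip": 0}, {"dx": 0, "dy": 0, "dz": 0, "turn": -0.13, "grip": 0}, {"dx": 0, "dy": 0, "dz": 0, "turn": -0.13, "grip": 0}, {"dx": 0, "dy": 0, "dz": 0, "turn": -0.12, "grip": 0}, {"dx": 0, "dy": 0, "dz": 0, "turn": -0.1, "grip": 0}, {"dx": 0, "dy": 0, "dz": 0, "turn": -0.08, "grip": 0}, {"dx": 0, "dy": 0, "dz": 0, "turn": 0, "grip": 0}])

```text
clock: 73.3
tool_pos: [0.6267, -0.2994, 0.0441]
eef_rot: [0.59, 0.807, 0.001, -0.001]
contact_force: [-2.2, 5.9, 5.4]
opening: 0.154
```

```bash
python3 - <<'E'
from h import *
to(626.2,-300.2,38,0.194);s=get_state();print(s['contact_force'],s['moment'])
E
```

```text
pos [ 626.7 -299.4   44.1] jaw 0.309 q7 0.38 t 73.3 op 0.154 | dx -0.6 dy -0.8 dz 6.1 turn 0.115
[-2.19349915  5.91357021  5.41856096] [ 0.85271212  0.47579011 -0.9969836 ]
```

Tight (about 1 N·m). Release, retreat, and inspect.

Request:
send_rows(series=[{"dx": 0, "dy": 0, "dz": 0, "turn": 0, "grip": 0.5}, {"dx": 0, "dy": 0, "dz": 0, "turn": 0, "grip": 0.5}, {"dx": 0, "dy": 0, "dz": 0, "turn": 0, "grip": 0.5}, {"dx": 0, "dy": 0, "dz": -30, "turn": 0, "grip": 0.5}, {"dx": 0, "dy": 0, "dz": -40, "turn": 0, "grip": 0.5}, {"dx": 0, "dy": 0, "dz": -50, "turn": 0, "grip": 0.5}, {"dx": 0, "dy": 0, "dz": -30, "turn": 0, "grip": 0.5}, {"dx": -38, "dy": -10, "dz": 0, "turn": 0, "grip": 0.5}, {"dx": -38, "dy": -10, "dz": 0, "turn": 0, "grip": 0.5}, {"dx": -38, "dy": -10, "dz": 0, "turn": 0, "grip": 0.5}, {"dx": -38, "dy": -10, "dz": 0, "turn": 0, "grip": 0.5}, {"dx": 0, "dy": 0, "dz": 0, "turn": 0, "grip": 0.5}])

```text
clock: 74.5
tool_pos: [0.6316, -0.4667, 0.1916]
eef_rot: [0.593, 0.805, -0.003, 0.001]
contact_force: [0.4, -0.3, -0.9]
opening: 0.499
```

```bash
python3 - <<'E'
from h import *
for p in [(554.8,-235.7),(532.4,-122),(646,-100)]: inpock(*p)
s=snap('top','topA'); W=world(s); carrier(s,W); 
im=s['img'][:,:,::-1]; cv2.imwrite('pics/tA.png',cv2.resize(im[140:260,255:375],None,fx=5,fy=5,interpolation=cv2.INTER_CUBIC))
s=snap('scene','scA'); carrier(s,world(s))
im=s['img'][:,:,::-1]; cv2.imwrite('pics/sA.png',cv2.resize(im[130:240,130:270],None,fx=5,fy=5,interpolation=cv2.INTER_CUBIC))
E
```

```text
top 242 z [0.0653 0.0693 0.0734] ((552.475341796875, -239.03512573242188), (56.088768005371094, 56.50395584106445), 11.022380828857422)
scene 289 z [0.0567 0.0687 0.0722] ((555.1734008789062, -235.53692626953125), (64.16175842285156, 57.31177520751953), 11.93854808807373)
top 234 z [0.0652 0.0694 0.0731] ((530.4403686523438, -125.89810180664062), (55.94269561767578, 56.726295471191406), 11.204421997070312)
scene 287 z [0.0553 0.0686 0.0721] ((532.3511352539062, -122.6798324584961), (61.74803161621094, 56.73094177246094), 11.254928588867188)
top 234 z [0.0644 0.069  0.0733] ((643.0228881835938, -102.98248291015625), (56.2226448059082, 56.23380661010742), 11.050761222839355)
scene 325 z [0.0573 0.0689 0.0725] ((645.6189575195312, -99.5283203125), (63.6314697265625, 56.48521423339844), 13.231306076049805)
clamp 1 41 [572.3 -37.1] [12. 51.] 11.2 [573. -37.] 0.065
clamp -1 42 [ 625.3 -300.6] [12. 53.] 13.1 [ 624. -301.] 0.066
from clamps centre [ 598.8 -168.9] yaw 0.1985 sep 0.2688
from plate [ 600.4 -171.5] 0.1981 824.7429081617718
clamp 1 66 [577.5 -32.9] [17. 52.] 14.3 [576. -33.] 0.065
clamp -1 71 [ 628.6 -298.2] [18. 54.] 12.4 [ 629. -298.] 0.064
from clamps centre [ 603.1 -165.5] yaw 0.1903 sep 0.2702
from plate [ 598.1 -168.4] 0.192 909.26667616066
```

View pics/tA.png

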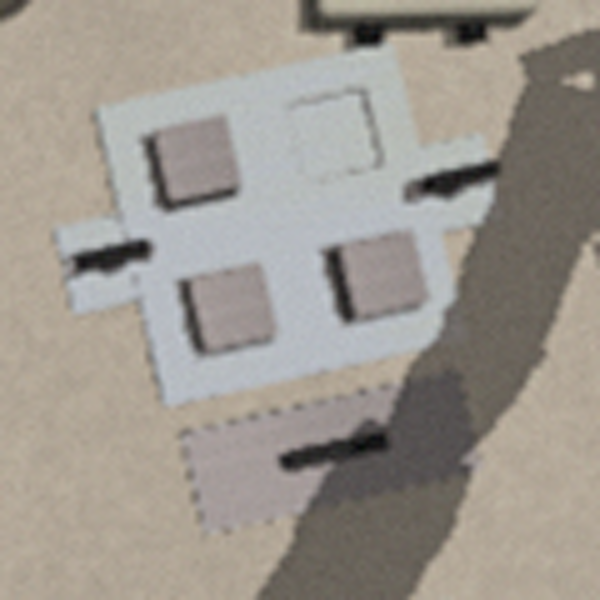

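View pics/topA.png

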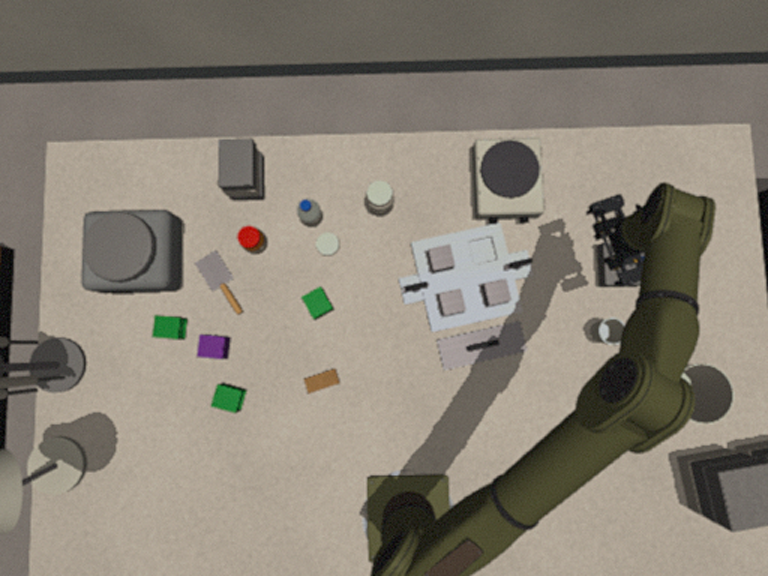

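View pics/sA.png

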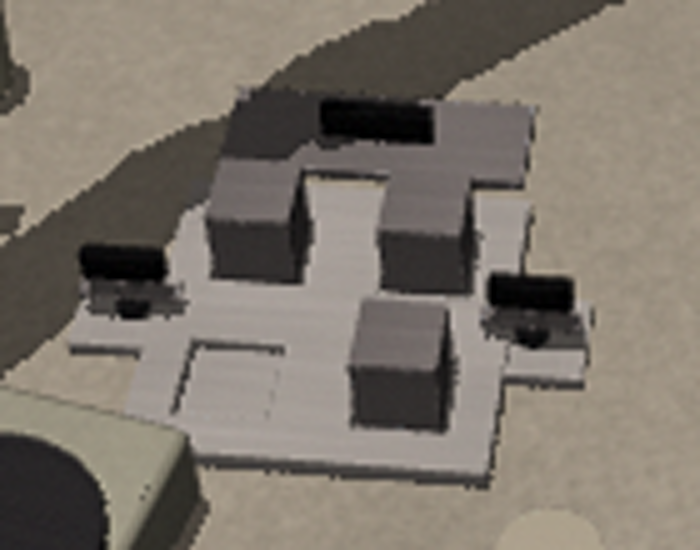

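```bash
python3 -c "
from h import *
print(finish_job(), get_state()['clock'], get_state()['contact_force'])"
```

```text
the job is handed in; nothing more can be done
the job is handed in; nothing more can be done
```

The job is done and handed in at about 75 s of the 210 s allowed. All three pots are loaded, both clamps are tight again and the bar is on the bench.

- **Clamps:** the left (+y) clamp loosened anticlockwise and the right (-y) clamp clockwise. I opened each about 1.74 rad, then turned both back until the torque rose sharply (about 0.7 and 1.0 N·m). The last pictures show both handles back along the carrier's y axis.
- **Bar:** it lies flat on the bench in front of the carrier, about 20 mm clear of the plate.
- **Pots:** only three grey pots were on the bench. Each was tipped onto its mouth and set in a pocket of its own. Their tops read about 69–70 mm above the bench, where 70 mm is fully home, and they are square with the carrier.
- **Other things:** the bystanders and the green and purple look-alikes look unmoved, judged by eye in the last pictures. I saw nothing knocked aside during the run.

**Checks that failed or disagreed:**
- My first way of tipping a pot, a full-height grip near its base, did not turn it. A light grip on the upper corner did.
- The top camera reads about 2–3 mm off the scene camera and the arm, so I went by the arm and the scene camera.
- `finish_job()` gave no verdict, so the result rests on my own checks.

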